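# Rack a freshly glued bit stand with the spatula

## Task

The screwdriver-bit stand on the plywood board has just been glued, so keep the hand off it: slide the orange-handled spatula under the board on the grey and yellow gluing jig, lift it, keep it level, and set it down gently in the middle of the skids of the empty covered drying rack, square to them. Draw the spatula out, lay it back with its blade flat in the middle of the cork mat and let go. Do not bump the racks and their slatted covers with the hand or arm, and leave the other rack's blue board, the glue bottle, the small bit stand and the orange parts box where they are.

Things in the scene. Friction and masses are not known exactly. Their poses are not given: they have to be found in the camera images.
- spatula: Loose spatula, blade flat on the mat. Steel blade 70 (x) x 50 (y) x 3 mm; origin: centre of its underside, x to its tip, z up. Straight handle from (-33,0,3) mm at the heel, rising backwards 60 deg above the blade: direction (-0.5,0,0.866). First 40 mm: steel neck 14 wide; then orange grip 85 long, 22 wide (y), 16 thick, flat-sided. 0.1-0.2 kg.
- spatula_grip (a point): Point on the axis of the orange grip 95 mm along the handle line, at (-80, 0, 85) mm in the spatula's frame: where to pinch it across y. Axes as the spatula's. A hand tilted 30 degrees back (fingers along the handle) fits; the grip goes on 30 mm past this point.
- mat: Cork mat, fixed, 110 (x) x 100 (y) x 4 mm thick, at the left or right end of the work area; origin: centre of its underside.
- jig: Gluing jig, fixed. Grey base 104 (x) x 128 (y) x 6 mm; two yellow skids along x, 90 long, 14 wide, centred at y -42 and +42 mm, tops 18 mm above the table: between them a channel 70 wide, 12 high, open at both ends. Nothing above it. Origin: centre of its underside; the robot is on its -x side.
- free_rack: Empty drying rack, fixed. Base, skids and channel as the jig's, but wooden. Above it a white slatted cover, underside 151 and top 162 mm above the table, spanning x -58 to +52, y -64 to +64 mm, on four 8 mm posts at x -44 and +46, y -60 and +60 mm. Origin: centre of its underside. Load from its -x end; the hand must lean back 25 to 40 deg from vertical to clear the cover.
- taken_rack: The other drying rack, fixed, identical, already holding the blue board. Origin: centre of its underside.
- fresh_board: Freshly glued bit stand, loose, 0.1-0.2 kg: light plywood board 80 (x) x 90 (y) x 4 mm with two black blocks 22 x 66 x 26 mm and six upright dark steel bits, 88 mm high in all. Lies across the jig's skids, within 8 mm and 0.1 rad of centred. Origin: centre of the board's underside, z up. Only the spatula may touch it.
- dry_board: Finished bit stand, loose, same shape but on a blue board, standing on the skids of the taken rack. Leave it. Origin: centre of its underside.
- glue: White glue bottle with red cap, loose, 34 mm diameter, 110 high, in a gap between the jig and racks. Leave it. Origin: centre of its underside.
- bit_stand: Small black bit stand, loose, 50 x 26 mm, 30 high, with two upright bits up to 92 mm high, in a gap between the jig and racks. Leave it. Origin: centre of its underside.
- parts_box: Orange open parts box, loose, 130 (x) x 90 (y) x 36 mm high, at the other end of the work area from the mat. Leave it. Origin: centre of its underside.
Things that resemble listed ones, but are neither listed nor needed, are in the scene too. Of the things like the spatula, leave any that is pink; of the rest the smaller one is meant.

How it is judged:
By the outcome, as a careful person would: the job done as asked, in the order asked, and still so for the second after the job is handed in, with the robot touching nothing.
It also fails if it takes over 72 s, if anything falls off the work surface, if the arm or the gripper's body presses on something with over 40 N, if the wrist force passes 120 N, or if a joint passes its speed limit or range.

## Robot

A 6-joint arm with a two-finger parallel gripper is mounted at the origin on the work surface. World frame = base frame: x ahead of the robot, y to its left, z up, the work surface at z = 0. Lengths are in m, angles in degrees, forces in N, time in s.
With the tool pointing down it reaches from about 0.4 to 0.825 m from the base axis. Payload 7 kg.
Tool frame: the origin (TCP) lies midway between the tips of the shut fingers; the grasp point (between the pads) lies r.tcp_to_grasp behind it (r.tcp_to_grasp is the distance from the TCP to the grasp point, in m); x points along the fingers, y is the direction in which the jaws open and shut, and the axes are right-handed (so a half turn about x gives the same grasp; the last joint's range is limited). The gripper opens to 88 mm and grips with 3 to 60 N. Pads are 19 mm wide; open, the fingers measure 130 mm over their backs; the gripper's body (78 mm by 193 mm) begins 47 mm behind the grasp point.
Start: joints at [-50.185, 20.546, 0.682, 0, -70.136, -16.507], TCP at [0.267, -0.62, 0.227] pointing down, gripper open.
Joint ranges: [-176.03, 176.03], [-82.01, 121.73], [-58.28, 71.71], [-173.87, 95.51], [-174.79, -0.11], [-173.66, 173.66]. Speed limits (degrees/s): [136.94, 136.94, 172.46, 180, 180, 180].

## Interface

Orientations are given as [roll, pitch, yaw] about the fixed x, y, z axes, in that order (R = Rz(yaw) Ry(pitch) Rx(roll)).
In Python, from plant import r gives the robot as it stands.
- The arm moves only by the tool carry_out, never from a script. Its argument "moves" is a list of rows, each a list of 7 numbers: the shift along the world's x, y, z in mm, then the turn, a rotation vector about the world's x, y, z in rad, then the opening in per cent of the stroke, from 0 (shut) to 100 (fully open). In form: [[x, y, z, wx, wy, wz, claw], ...]. A call has 1 to 5 rows; each row is the pose to reach, as a shift and turn from the pose commanded when the call began; what a row does not reach only later rows make up. A row lasts 1/10 s, in which the tool goes at most 50 mm and 8.59 degrees, less where a joint would pass 70% of its speed; a pose out of reach is approached as far as the arm can. A call with a gripper value outside its range is refused whole. The fingers move at their own pace and stop on an object; "squeeze" is the grip in N (left out, the last holds). Time passes only in rows, so rows that repeat a pose let the fingers close. It gives the time, the measured TCP pose, the force and the opening at its end, in the units of the state.
- r.get_state(): the state, without advancing time (a new reading comes with each control period).
- r.capture(name): name is "side" or "top" or "wrist"; returns the picture (480x640x3 uint8, blue, green, red); there is no depth.
- r.camera_params(name): a dict with "K" (3x3 intrinsics, pixels), "D" ([k1, k2, p1, p2, k3] as OpenCV has them; the pictures are not rectified), "rvec" (rotation vector, rad) and "tvec" (3), from world to camera coordinates, as OpenCV has them. Camera axes: x right, y down, z forward; pixel columns grow to the right and rows downward; lengths in m; the calibration is good to about 2 mm. A picture is of the moment at which its call begins: read the wrist's pose just before it. camera_params takes no time and is no camera call; for the wrist camera it gives the pose at the moment of the call.
- r.close_job(): hands the job in, once; it reports no verdict.
The state is a dict: "time_s": time; "joints": joint angles; "qd": joint speeds; "joint_torque": joint torques, N m; "tcp_pos": TCP position; "eef_rot": TCP orientation; "contact_force": force on the tool from outside, world axes, zero at the start; "moment": the same for the moment, N m; "gripper_width": finger opening in m.
Only numpy, scipy, OpenCV 4.12 (cv2) and the standard library are available. Lean on these libraries where they do the work, as an engineer would, in place of code of your own. Each camera call takes 0.05 s, during which the arm holds its last target. There are 200 camera calls.

## Working session

There is one attempt and no reset: what is moved stays moved. The work goes in short steps, Python scripts to look and compute and a tool call to move; the robot and the scene stay as the last step left them, time stands still between calls to the robot, and variables do not carry over. Pictures are saved under pics/ and viewed, about 8 in all and at most 12, crops included, and the job is handed in when it is done.

Besides the shell and the picture viewer there is one more tool, called after "Call:" in YAML: its name, and indented under it one key for each argument. carry_out: Moves the arm, as the interface text tells. Its arguments: {"type":"object","properties":{"moves":{"type":"array"},"squeeze":{"type":"number"}},"required":["moves"]}

```bash
ls; mkdir -p pics; python3 - <<'E'
from plant import r
import cv2,numpy as np
a=r.capture("top");b=r.capture("side")
cv2.imwrite("pics/top.png",a);cv2.imwrite("pics/side.png",b)
for n in("top","side","wrist"):
    p=r.camera_params(n);print(n,np.round(p["K"],1).tolist(),p["D"],p["rvec"],p["tvec"])
print(r.get_state(),r.tcp_to_grasp)
E
```

```text
pics
top [[492.9, 0.0, 322.2], [0.0, 492.9, 236.6], [0.0, 0.0, 1.0]] [0.03107421 0.         0.         0.         0.        ] [ 2.12035949 -2.15843213  0.12643371] [-0.05543255  0.48348779  1.26442024]
side [[530.9, 0.0, 311.4], [0.0, 530.9, 240.4], [0.0, 0.0, 1.0]] [0.05206466 0.         0.         0.         0.        ] [ 0.77581888 -2.64392476  1.0281458 ] [0.34727972 0.30356871 1.1315095 ]
wrist [[331.9, 0.0, 318.2], [0.0, 331.9, 235.0], [0.0, 0.0, 1.0]] [-0.05999261  0.          0.          0.          0.        ] [-1.64612315 -2.49864557 -0.31094656] [ 0.67454414 -0.03058531  0.39006071]
{'time_s': 0.1, 'joints': array([-5.01853118e+01,  2.05865581e+01,  6.39461250e-01, -1.92283760e-02,
       -7.01371642e+01, -1.65069957e+01]), 'qd': array([-0.05992837, -0.12090705,  0.06136438,  0.12154381,  0.12482668,
       -0.00894062]), 'joint_torque': array([-2.99176776e-03, -5.84162843e+01,  2.93752956e+01,  7.01542273e+00,
        1.01708501e-02, -9.33501656e-05]), 'tcp_pos': array([ 0.26688187, -0.61951226,  0.22572375]), 'eef_rot': array([ 94.4001016 ,  89.91382111, 117.7012476 ]), 'contact_force': array([-0.81149409, -0.37958658,  0.29490807]), 'moment': array([-0.0024298 ,  0.08353651,  0.00204836]), 'gripper_width': 0.0875552133121667} 0.0188
```

View pics/top.png

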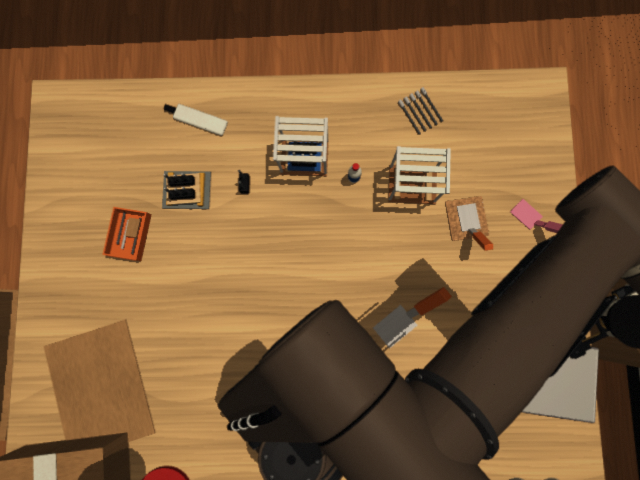

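View pics/side.png

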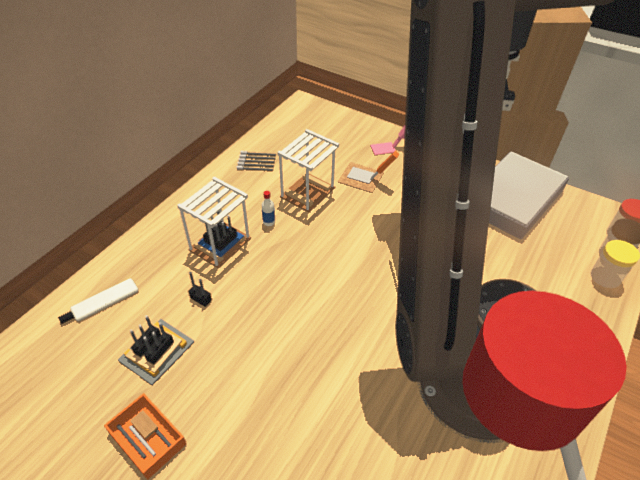

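```bash
cat > h.py <<'E'
import cv2,numpy as np
def ray(p,px,z):
    """pixels (n,2) -> world points on the plane at height z"""
    px=np.array(px,float).reshape(-1,1,2)
    u=cv2.undistortPoints(px,np.array(p["K"]),np.array(p["D"])).reshape(-1,2)
    R=cv2.Rodrigues(np.array(p["rvec"],float))[0];t=np.array(p["tvec"],float).ravel()
    c=-R.T@t; d=np.c_[u,np.ones(len(u))]@R
    return c+d*((z-c[2])/d[:,2])[:,None]
def proj(p,X):
    return cv2.projectPoints(np.array(X,float).reshape(-1,1,3),np.array(p["rvec"],float),np.array(p["tvec"],float),np.array(p["K"]),np.array(p["D"]))[0].reshape(-1,2)
E
python3 - <<'E'
from h import *
a=cv2.imread("pics/top.png")
def crop(x,y,w,h,s): return cv2.resize(a[y:y+h,x:x+w],None,fx=s,fy=s,interpolation=cv2.INTER_CUBIC)
# each 80x60 -> 400x300 ; scale5
t=[crop(150,160,80,60,5),crop(385,140,80,60,5),crop(370,160,80,60,5),crop(435,190,80,60,5)]
cv2.imwrite("pics/c1.png",np.vstack([np.hstack(t[:2]),np.hstack(t[2:])]))
E
```

```text
(no output)
```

View pics/c1.png

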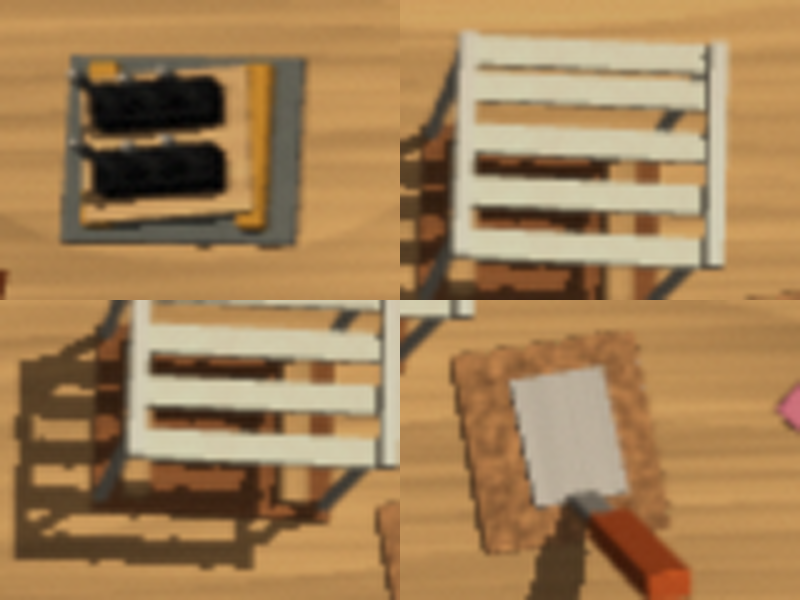

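```bash
python3 - <<'E'
from plant import r
from h import *
p=r.camera_params("top")
def m(name,c,off,z):
    px=(np.array(c,float)+.5)/5-.5+off
    X=ray(p,px,z)*1e3
    print(name,np.round(X.mean(0),1),"corners",np.round(X[:,:2]).tolist())
    # corners TL,TR,BR,BL : up = +x
    dx=(X[0]+X[1]-X[2]-X[3])/2; dy=(X[0]+X[3]-X[1]-X[2])/2
    print("  len x %.1f y %.1f  yaw from x %.1f from y %.1f"%(np.hypot(*dx[:2]),np.hypot(*dy[:2]),np.degrees(np.arctan2(dx[1],dx[0])),np.degrees(np.arctan2(-dy[0],dy[1]))))
m("jig",[(70,57),(306,58),(296,246),(62,242)],(150,160),.006)
m("board",[(80,72),(248,65),(250,210),(82,225)],(150,160),.022)
m("cover",[(60,32),(327,42),(322,268),(53,255)],(385,140),.162)
m("mat",[(52,52),(235,30),(270,225),(87,252)],(435,190),.004)
m("blade",[(112,80),(204,66),(228,192),(136,206)],(435,190),.007)
E
```

```text
jig [623.  305.8   6. ] corners [[677.0, 369.0], [673.0, 239.0], [568.0, 243.0], [573.0, 371.0]]
  len x 104.3 y 128.8  yaw from x -1.5 from y -1.8
board [623.4 311.1  22. ] corners [[664.0, 358.0], [666.0, 267.0], [585.0, 264.0], [579.0, 355.0]]
  len x 82.5 y 90.9  yaw from x 2.0 from y 2.7
cover [ 622.6 -310.2  162. ] corners [[682.0, -250.0], [674.0, -378.0], [563.0, -370.0], [572.0, -243.0]]
  len x 110.8 y 127.6  yaw from x -3.9 from y -3.9
mat [ 530.9 -452.     4. ] corners [[580.0, -397.0], [590.0, -495.0], [483.0, -507.0], [471.0, -410.0]]
  len x 108.5 y 98.4  yaw from x 6.6 from y 6.6
blade [ 532.1 -456.1    7. ] corners [[563.0, -427.0], [570.0, -476.0], [501.0, -485.0], [494.0, -436.0]]
  len x 69.2 y 49.5  yaw from x 7.3 from y 7.6
```

```bash
cat >> h.py <<'E'
from scipy.spatial.transform import Rotation as Ro
L=18.8
Rt=np.array([[.5,0,.866025],[0,1,0],[-.866025,0,.5]])  # tool axes in spatula frame
def tool_of_spat(o,yaw,flip=1,back=0,tilt=0):
    """spatula origin mm, yaw deg -> TCP mm, R ; back = mm withdrawn along handle"""
    S=Ro.from_euler('z',yaw,degrees=True).as_matrix()
    R=S@Rt@np.diag([1,flip,flip])
    g=np.array(o)+S@np.array([-80,0,85.3])-R[:,0]*back
    return g+R[:,0]*L,R
def delta(T,P0,R0):
    P,R=T
    return np.round(P-P0,1),np.round(Ro.from_matrix(R@R0.T).as_rotvec(),4)
def cur(r):
    s=r.get_state();return s["tcp_pos"]*1e3,Ro.from_euler('xyz',s["eef_rot"],degrees=True).as_matrix(),s
E
python3 - <<'E'
from plant import r
from h import *
P,R,s=cur(r)
print(P.round(1),R.round(3).tolist())
for f in(1,-1):
  for b in(100,0):
    T=tool_of_spat((532,-456,4),7.4,f,b);print(f,b,T[0].round(1),delta(T,P,R))
p=r.camera_params("top");print(ray(p,[(562,228)],.12),ray(p,[(515,210)],.005),"glue/bit",ray(p,[(355,168)],.11),ray(p,[(243,190)],0), ray(p,[(107,257),(137,262),(150,211),(119,208)],.036).round(3).tolist())
E
```

```text
[ 266.9 -619.5  225.7] [[-0.001, -0.396, 0.918], [0.001, 0.918, 0.396], [-1.0, 0.001, -0.0]]
1 100 [ 412.4 -471.5  159.6] (array([145.5, 148. , -66.1]), array([ 0.1377, -0.507 , -0.2715]))
1 0 [ 462.  -465.1   73. ] (array([ 195.1,  154.4, -152.7]), array([ 0.1377, -0.507 , -0.2715]))
-1 100 [ 412.4 -471.5  159.6] (array([145.5, 148. , -66.1]), array([-0.7231, -0.2007,  2.7743]))
-1 0 [ 462.  -465.1   73. ] (array([ 195.1,  154.4, -152.7]), array([-0.7231, -0.2007,  2.7743]))
[[ 0.47998897 -0.64551773  0.12      ]] [[ 0.54816953 -0.58015576  0.005     ]] glue/bit [[ 0.64440816 -0.15106049  0.11      ]] [[0.62031464 0.15171348 0.        ]] [[0.439, 0.501, 0.036], [0.424, 0.422, 0.036], [0.56, 0.392, 0.036], [0.569, 0.475, 0.036]]
```

Call:
carry_out:
  moves:
    - [36, 37, 0, 0.034, -0.127, -0.068, 100]
    - [73, 74, 0, 0.069, -0.254, -0.136, 100]
    - [110, 111, -20, 0.103, -0.38, -0.204, 100]
    - [145, 148, -45, 0.138, -0.507, -0.2715, 100]
    - [145.5, 148, -66, 0.1377, -0.507, -0.2715, 100]

```text
time_s: 0.6
tcp_pos: [0.4127, -0.4695, 0.1608]
eef_rot: [0.0, 59.6, 7.1]
contact_force: [-0.2, -1.5, 0.8]
gripper_width: 0.0877
```

```bash
python3 - <<'E'
from plant import r
from h import *
P,R,s=cur(r)
p=r.camera_params("wrist");a=r.capture("wrist");cv2.imwrite("pics/w1.png",a)
print(P.round(1),s["contact_force"].round(2),s["joints"].round(1))
T=tool_of_spat((532,-456,4),7.4,1,0);print(delta(T,P,R))
S=Ro.from_euler('z',7.4,degrees=True).as_matrix();o=np.array([.532,-.456,.004])
pts=[[.035,.025,.003],[.035,-.025,.003],[-.035,-.025,.003],[-.035,.025,.003],[-.0955,.0,.1113]]
print(proj(p,[o+S@np.array(q) for q in pts]).round(0).tolist())
E
```

```text
[ 412.7 -469.5  160.8] [-0.16 -1.49  0.78] [-48.3  13.9 -12.  -32.6 -50.5 -16.5]
(array([ 49.3,   4.4, -87.8]), array([-0.0008,  0.0063,  0.0054]))
[[339.0, 259.0], [296.0, 259.0], [293.0, 213.0], [342.0, 213.0], [316.0, 251.0]]
```

View pics/w1.png

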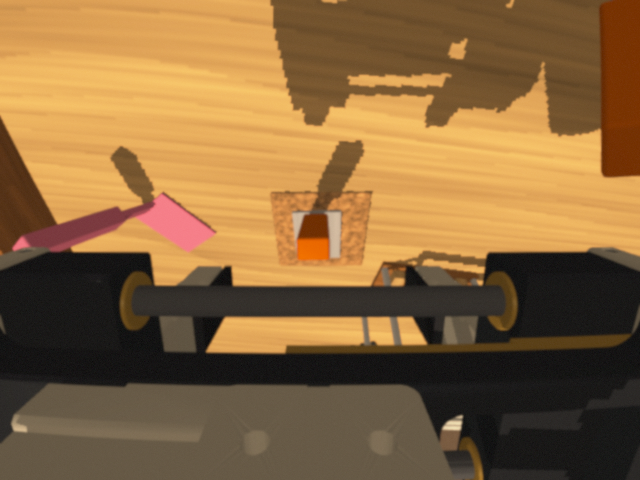

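The wrist view shows the blade (293–340, 212–260) and handle end (314, 248) exactly where predicted, so I go in.

Call:
carry_out:
  moves:
    - [16, 1.5, -29, 0, 0.006, 0.005, 100]
    - [32, 3, -58, 0, 0.006, 0.005, 100]
    - [42, 3.5, -75, 0, 0.006, 0.005, 100]
    - [49.3, 3.5, -87.8, 0, 0.006, 0.005, 100]
    - [49.3, 3.5, -87.8, 0, 0.006, 0.005, 100]

```text
time_s: 1.15
tcp_pos: [0.4619, -0.4678, 0.0707]
eef_rot: [0.2, 60.4, 7.9]
contact_force: [0.1, 0.1, 0.4]
gripper_width: 0.0877
```

Call:
carry_out:
  moves:
    - [0, 0, 0, 0, 0, 0, 40]
    - [0, 0, 0, 0, 0, 0, 30]
    - [0, 0, 0, 0, 0, 0, 0]
    - [0, 0, 0, 0, 0, 0, 0]
    - [0, 0, 0, 0, 0, 0, 0]
  squeeze: 60

```text
time_s: 1.65
tcp_pos: [0.4618, -0.4686, 0.0735]
eef_rot: [-0.2, 60.3, 7.5]
contact_force: [-0.2, -0.7, -0.2]
gripper_width: 0.0532
```

```bash
python3 - <<'E'
from plant import r
from h import *
P,R,s=cur(r)
print(P.round(1),s["contact_force"].round(2),s["moment"].round(2),s["gripper_width"],s["time_s"],s["eef_rot"].round(2))
T=tool_of_spat((532,-456,4),7.4,1,0);print(delta(T,P,R))
E
```

```text
[ 461.8 -468.6   73.5] [-0.19 -0.66 -0.22] [-0.18  1.66 -0.01] 0.05321012009071021 1.65 [-0.15 60.3   7.51]
(array([ 0.2,  3.6, -0.4]), array([ 0.002 , -0.005 , -0.0042]))
```

Call:
carry_out:
  moves:
    - [0, 3, 0, 0, 0, 0, 0]
    - [0, 3, 0, 0, 0, 0, 0]
    - [0, 3, 0, 0, 0, 0, 0]
    - [0, 3, 0, 0, 0, 0, 0]
    - [0, 3, 0, 0, 0, 0, 0]

```text
time_s: 2.15
tcp_pos: [0.4619, -0.4654, 0.0728]
eef_rot: [-0.1, 60.3, 7.6]
contact_force: [0.0, -0.4, 1.4]
gripper_width: 0.0218
```

Call:
carry_out:
  moves:
    - [0, 0, 0, 0, 0, 0, 0]
    - [0, 0, 0, 0, 0, 0, 0]
    - [0, 0, 0, 0, 0, 0, 0]

```text
time_s: 2.45
tcp_pos: [0.4619, -0.4654, 0.0728]
eef_rot: [-0.1, 60.3, 7.6]
contact_force: [-0.0, 0.6, 0.3]
gripper_width: 0.0216
```

```bash
python3 - <<'E'
from plant import r
from h import *
P,R,s=cur(r)
print(P.round(1),s["contact_force"].round(2),s["moment"].round(2),s["gripper_width"],s["time_s"],s["eef_rot"].round(2))
E
```

```text
[ 461.9 -465.4   72.8] [-0.01  0.6   0.3 ] [-0.07  1.54  0.11] 0.021633085720965426 2.45 [-6.000e-02  6.033e+01  7.610e+00]
```

Call:
carry_out:
  moves:
    - [0, 0, 10, 0, 0, 0, 0]
    - [0, 0, 40, 0, 0, 0, 0]
    - [0, 0, 85, 0, 0, 0, 0]
    - [0, 0, 130, 0, 0, 0, 0]
    - [0, 0, 165, 0, 0, 0, 0]

```text
time_s: 2.95
tcp_pos: [0.4617, -0.4658, 0.2415]
eef_rot: [-0.4, 60.3, 7.3]
contact_force: [0.0, -1.1, -0.6]
gripper_width: 0.0217
```

Call:
carry_out:
  moves:
    - [0, 20, 25, 0, 0, 0, 0]
    - [5, 60, 31, 0, 0, -0.01, 0]
    - [10, 105, 31, 0, 0, -0.02, 0]
    - [15, 150, 31, 0, 0, -0.03, 0]
    - [20, 195, 31, 0, 0, -0.04, 0]

```text
time_s: 3.45
tcp_pos: [0.4815, -0.2691, 0.2696]
eef_rot: [-0.1, 60.3, 5.2]
contact_force: [1.1, 0.4, -1.2]
gripper_width: 0.0219
```

Call:
carry_out:
  moves:
    - [5, 45, 0, 0, 0, 0, 0]
    - [8, 90, 0, 0, 0, 0, 0]
    - [8, 135, 0, 0, 0, 0, 0]
    - [8, 180, 0, 0, 0, 0, 0]
    - [8, 225, 0, 0, 0, 0, 0]

```text
time_s: 3.95
tcp_pos: [0.4894, -0.0547, 0.2696]
eef_rot: [-0.0, 60.3, 5.3]
contact_force: [2.1, -0.6, -1.1]
gripper_width: 0.0217
```

Call:
carry_out:
  moves:
    - [0, 45, 0, 0, 0, 0, 0]
    - [0, 90, 0, 0, 0, -0.01, 0]
    - [-10, 135, 0, 0, 0, -0.02, 0]
    - [-30, 180, 0, 0, 0, -0.03, 0]
    - [-55, 220, 0, 0, 0, -0.0525, 0]

```text
time_s: 4.45
tcp_pos: [0.4366, 0.1627, 0.2711]
eef_rot: [-0.3, 60.6, 2.6]
contact_force: [0.3, 3.0, -3.5]
gripper_width: 0.0218
```

```bash
cat >> h.py <<'E'
P0=np.array([461.85,-465.5,73.2]);O0=np.array([532,-456.05,4.]);YAW0=7.6
def tcp(o,yaw):
    return np.array(o)+Ro.from_euler('z',yaw-YAW0,degrees=True).apply(P0-O0)
E
python3 - <<'E'
from plant import r
from h import *
P,R,s=cur(r)
print(P.round(1),s["contact_force"].round(2),s["moment"].round(2),s["gripper_width"],s["time_s"],s["eef_rot"].round(2),s["joints"].round(0))
for o in([455.5,312.8,200],[455.5,312.8,10.5],[605.4,308.5,10.5]):print(tcp(o,2.3).round(1))
E
```

```text
[436.6 162.7 271.1] [ 0.29  3.02 -3.52] [0.43 2.44 0.15] 0.021772335165587957 4.45 [-0.26 60.59  2.56] [  63.  -19.  -53.   36.  -46. -174.]
[384.8 309.9 269.2]
[384.8 309.9  79.7]
[534.7 305.6  79.7]
```

Joint 6 is at its limit near the jig with this grip, so a half-turned grip is needed. I'll go back to the mat, lay the spatula down and regrasp it.

Call:
carry_out:
  moves:
    - [20, -40, 0, 0, 0, 0.02, 0]
    - [35, -85, 0, 0, 0, 0.03, 0]
    - [50, -130, 0, 0, 0, 0.04, 0]
    - [55, -175, 0, 0, 0, 0.05, 0]
    - [55, -220, 0, 0, 0, 0.0525, 0]

```text
time_s: 4.95
tcp_pos: [0.4924, -0.0593, 0.2712]
eef_rot: [-0.0, 60.6, 5.6]
contact_force: [1.4, -0.6, -2.7]
gripper_width: 0.0217
```

Call:
carry_out:
  moves:
    - [0, -45, 0, 0, 0, 0, 0]
    - [0, -90, 0, 0, 0, 0, 0]
    - [0, -135, 0, 0, 0, 0, 0]
    - [-3, -180, 0, 0, 0, 0, 0]
    - [-8, -225, 0, 0, 0, 0, 0]

```text
time_s: 5.45
tcp_pos: [0.4844, -0.2853, 0.2717]
eef_rot: [-0.1, 60.6, 5.5]
contact_force: [2.5, 1.1, -0.2]
gripper_width: 0.0216
```

Call:
carry_out:
  moves:
    - [-5, -45, 0, 0, 0, 0.01, 0]
    - [-10, -90, 0, 0, 0, 0.02, 0]
    - [-15, -135, 0, 0, 0, 0.03, 0]
    - [-20, -175, 0, 0, 0, 0.04, 0]
    - [-20, -195, -20, 0, 0, 0.05, 0]

```text
time_s: 5.95
tcp_pos: [0.464, -0.4831, 0.2531]
eef_rot: [-0.6, 60.6, 7.8]
contact_force: [0.7, 0.2, -1.3]
gripper_width: 0.0217
```

Call:
carry_out:
  moves:
    - [0, 0, -40, 0, 0, 0, 0]
    - [0, 0, -85, 0, 0, 0, 0]
    - [0, 0, -120, 0, 0, 0, 0]
    - [0, 0, -140, 0, 0, 0, 0]
    - [0, 0, -140, 0, 0, 0, 0]

```text
time_s: 6.45
tcp_pos: [0.4635, -0.4771, 0.1075]
eef_rot: [0.5, 60.9, 8.8]
contact_force: [-0.1, -0.3, -1.1]
gripper_width: 0.0218
```

```bash
python3 - <<'E'
from plant import r
from h import *
P,R,s=cur(r)
print(P.round(1),s["contact_force"].round(2),s["moment"].round(2),s["gripper_width"],s["time_s"],s["eef_rot"].round(2),s["joints"].round(1))
E
```

```text
[ 463.5 -477.1  107.5] [-0.09 -0.33 -1.07] [-0.25  1.92  0.08] 0.021766028449393807 6.45 [ 0.5  60.87  8.81] [-44.7  20.3 -10.2 -32.9 -46.1 -16.6]
```

Call:
carry_out:
  moves:
    - [-1.5, 8, -10, 0, -0.008, -0.018, 0]
    - [-1.5, 11, -20, 0, -0.008, -0.018, 0]
    - [-1.5, 11, -25, 0, -0.008, -0.018, 0]
    - [-1.5, 11, -25, 0, -0.008, -0.018, 0]
    - [-1.5, 11, -25, 0, -0.008, -0.018, 0]

```text
time_s: 6.95
tcp_pos: [0.4635, -0.4678, 0.0862]
eef_rot: [-0.3, 60.2, 7.2]
contact_force: [-0.4, -0.1, -1.1]
gripper_width: 0.0214
```

```bash
python3 - <<'E'
from plant import r
from h import *
P,R,s=cur(r)
print(P.round(1),s["contact_force"].round(2),s["moment"].round(2),s["time_s"],s["eef_rot"].round(2),s["joints"].round(1))
E
```

```text
[ 463.5 -467.8   86.2] [-0.37 -0.11 -1.14] [-0.27  1.93 -0.04] 6.95 [-0.27 60.23  7.15] [-44.4  20.9 -12.4 -35.  -42.7 -15. ]
```

Call:
carry_out:
  moves:
    - [-1.5, 2, -6, 0, 0, 0.006, 0]
    - [-1.5, 2, -10, 0, 0, 0.006, 0]
    - [-1.5, 2, -12, 0, 0, 0.006, 0]
    - [-1.5, 2, -13, 0, 0, 0.006, 0]
    - [-1.5, 2, -13, 0, 0, 0.006, 0]

```text
time_s: 7.45
tcp_pos: [0.4614, -0.4652, 0.0727]
eef_rot: [-0.1, 60.3, 7.6]
contact_force: [-3.2, 1.1, 3.5]
gripper_width: 0.0218
```

Call:
carry_out:
  moves:
    - [0, 0, -0.5, 0, 0, 0, 0]
    - [0, 0, -0.5, 0, 0, 0, 0]
    - [0, 0, -0.5, 0, 0, 0, 100]
    - [0, 0, -0.5, 0, 0, 0, 100]
    - [0, 0, -0.5, 0, 0, 0, 100]

```text
time_s: 7.95
tcp_pos: [0.4617, -0.4654, 0.0718]
eef_rot: [-0.2, 60.2, 7.6]
contact_force: [-0.5, -0.1, -0.1]
gripper_width: 0.0403
```

Call:
carry_out:
  moves:
    - [0, 0, 0, 0, 0, 0, 100]
    - [0, 0, 0, 0, 0, 0, 100]
    - [0, 0, 0, 0, 0, 0, 100]

```text
time_s: 8.25
tcp_pos: [0.4616, -0.4653, 0.0718]
eef_rot: [-0.1, 60.3, 7.6]
contact_force: [-0.6, -0.7, -1.0]
gripper_width: 0.0642
```

```bash
python3 - <<'E'
from plant import r
from h import *
P,R,s=cur(r)
print(P.round(1),s["contact_force"].round(2),s["moment"].round(2),s["time_s"],s["gripper_width"],s["eef_rot"].round(2),s["joints"].round(1),R[:,0])
E
```

```text
[ 461.6 -465.3   71.8] [-0.65 -0.65 -1.04] [-0.2   1.6  -0.02] 8.25 0.06420659806631068 [-0.15 60.26  7.58] [-44.6  21.9 -12.9 -36.  -41.8 -13.2] [ 0.49177463  0.06546564 -0.868258  ]
```

Call:
carry_out:
  moves:
    - [-5, -0.7, 9, 0, 0, 0, 100]
    - [-15, -2, 26, 0, 0, 0, 100]
    - [-28, -3.7, 50, 0, 0, 0, 100]
    - [-40, -5.3, 71, 0, 0, 0, 100]
    - [-49, -6.5, 87, 0, 0, 0, 100]

```text
time_s: 8.75
tcp_pos: [0.4114, -0.4726, 0.1623]
eef_rot: [-0.5, 60.2, 7.3]
contact_force: [-0.3, -0.1, 0.4]
gripper_width: 0.0875
```

Call:
carry_out:
  moves:
    - [0, 0, 0, -0.073, -0.0097, 0.1285, 100]
    - [0, 0, 0, -0.1456, -0.0194, 0.257, 100]
    - [0, 0, 0, -0.218, -0.029, 0.3855, 100]
    - [0, 0, 0, -0.291, -0.0387, 0.514, 100]
    - [0, 0, 0, -0.364, -0.0484, 0.6425, 100]

```text
time_s: 9.25
tcp_pos: [0.4118, -0.4722, 0.1609]
eef_rot: [-43.1, 60.2, 7.4]
contact_force: [0.2, 0.6, -0.1]
gripper_width: 0.0878
```

Call:
carry_out:
  moves:
    - [0, 0, 0, -0.073, -0.0097, 0.1285, 100]
    - [0, 0, 0, -0.1456, -0.0194, 0.257, 100]
    - [0, 0, 0, -0.218, -0.029, 0.3855, 100]
    - [0, 0, 0, -0.291, -0.0387, 0.514, 100]
    - [0, 0, 0, -0.364, -0.0484, 0.6425, 100]

```text
time_s: 9.75
tcp_pos: [0.4118, -0.4722, 0.1608]
eef_rot: [-85.5, 60.2, 7.4]
contact_force: [0.6, 0.2, -0.4]
gripper_width: 0.0878
```

Call:
carry_out:
  moves:
    - [0, 0, 0, -0.073, -0.0097, 0.1285, 100]
    - [0, 0, 0, -0.1456, -0.0194, 0.257, 100]
    - [0, 0, 0, -0.218, -0.029, 0.3855, 100]
    - [0, 0, 0, -0.291, -0.0387, 0.514, 100]
    - [0, 0, 0, -0.364, -0.0484, 0.6425, 100]

```text
time_s: 10.25
tcp_pos: [0.4118, -0.4722, 0.1609]
eef_rot: [-127.9, 60.2, 7.4]
contact_force: [-0.3, -0.4, 0.5]
gripper_width: 0.0878
```

```bash
python3 - <<'E'
from plant import r
from h import *
P,R,s=cur(r)
print(P.round(1),s["time_s"],s["gripper_width"],s["joints"].round(1),R[:,0].round(3))
T=tool_of_spat((532,-456,4),7.6,-1,0);print(T[0].round(1),delta(T,P,R))
T=tool_of_spat((532,-456,4),7.6,-1,100);print(delta(T,P,R))
E
```

```text
[ 411.8 -472.2  160.9] 10.25 0.08780760667541913 [-48.2  14.2 -11.7 -31.9 -50.9 111. ] [ 0.493  0.064 -0.868]
[ 462.  -465.3   73. ] (array([ 50.2,   6.9, -87.8]), array([-0.4489, -0.0626,  0.792 ]))
(array([ 0.6,  0.3, -1.2]), array([-0.4489, -0.0626,  0.792 ]))
```

Call:
carry_out:
  moves:
    - [0, 0, 0, -0.073, -0.0097, 0.1285, 100]
    - [0, 0, 0, -0.1456, -0.0194, 0.257, 100]
    - [0, 0, 0, -0.218, -0.029, 0.3855, 100]
    - [0, 0, 0, -0.291, -0.0387, 0.514, 100]
    - [0, 0, 0, -0.364, -0.0484, 0.6425, 100]

```text
time_s: 10.75
tcp_pos: [0.4118, -0.4722, 0.1609]
eef_rot: [-170.3, 60.2, 7.4]
contact_force: [0.8, -0.1, 0.2]
gripper_width: 0.0881
```

Call:
carry_out:
  moves:
    - [0, 0, 0, -0.042, -0.007, 0.075, 100]
    - [0.6, 0.3, -1, -0.085, -0.0142, 0.15, 100]
    - [0.6, 0.3, -1, -0.085, -0.0142, 0.15, 100]
    - [0.6, 0.3, -1, -0.085, -0.0142, 0.15, 100]

```text
time_s: 11.15
tcp_pos: [0.4127, -0.4718, 0.1592]
eef_rot: [-179.7, 60.1, 7.4]
contact_force: [-0.6, 0.1, 0.4]
gripper_width: 0.0874
```

```bash
python3 - <<'E'
from plant import r
from h import *
P,R,s=cur(r)
print(P.round(1),s["time_s"],s["gripper_width"],s["joints"].round(1),R[:,0].round(3))
T=tool_of_spat((532,-456,4),7.6,-1,0);print(T[0].round(1),delta(T,P,R))
a=r.capture("top");cv2.imwrite("pics/t2.png",cv2.resize(a[180:260,410:530],None,fx=5,fy=5,interpolation=cv2.INTER_CUBIC))
E
```

```text
[ 412.7 -471.8  159.2] 11.15 0.08742960724890034 [-48.2  14.3 -11.7 -32.2 -50.7 163.1] [ 0.495  0.064 -0.867]
[ 462.  -465.3   73. ] (array([ 49.3,   6.5, -86.2]), array([-0.0027, -0.0013,  0.008 ]))
```

View pics/t2.png

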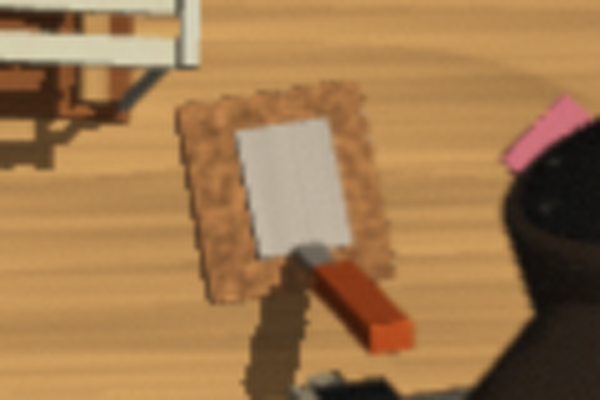

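The spatula lies where it was: blade corners (237,131), (328,118), (352,245), (262,258) in the crop. Now the half-turned grasp.

Call:
carry_out:
  moves:
    - [16, 2, -29, -0.002, -0.001, 0.007, 100]
    - [32, 4, -57, -0.002, -0.001, 0.007, 100]
    - [42, 5.5, -74, -0.002, -0.001, 0.007, 100]
    - [49, 6.5, -86, -0.002, -0.001, 0.007, 100]
    - [49, 6.5, -86, -0.002, -0.001, 0.007, 30]

```text
time_s: 11.7
tcp_pos: [0.4622, -0.4642, 0.0702]
eef_rot: [-179.6, 60.1, 8.0]
contact_force: [0.0, 0.4, 0.0]
gripper_width: 0.0838
```

Call:
carry_out:
  moves:
    - [0, 0, 0, 0, 0, 0, 30]
    - [0, 0, 0, 0, 0, 0, 30]
    - [0, 0, 0, 0, 0, 0, 0]
    - [0, 0, 0, 0, 0, 0, 0]
    - [0, 0, 0, 0, 0, 0, 0]
  squeeze: 60

```text
time_s: 12.2
tcp_pos: [0.4621, -0.4652, 0.0726]
eef_rot: [-180.0, 60.0, 7.7]
contact_force: [-0.8, -0.9, -0.6]
gripper_width: 0.0451
```

Call:
carry_out:
  moves:
    - [0, 0, 0, 0, 0, 0, 0]
    - [0, 0, 0, 0, 0, 0, 0]
    - [0, 0, 0, 0, 0, 0, 0]
    - [0, 0, 0, 0, 0, 0, 0]

```text
time_s: 12.6
tcp_pos: [0.4621, -0.465, 0.0719]
eef_rot: [-179.9, 60.0, 7.8]
contact_force: [-0.8, -0.2, 0.4]
gripper_width: 0.0213
```

```bash
python3 - <<'E'
from plant import r
from h import *
P,R,s=cur(r)
print(P.round(2),s["time_s"],s["gripper_width"],s["joints"].round(1),s["eef_rot"].round(2),s["contact_force"].round(2),s["moment"].round(2))
E
```

```text
[ 462.13 -464.96   71.9 ] 12.6 0.021327587397033623 [-44.8  21.9 -12.8 -36.3 -42.  167.1] [-179.92   60.05    7.76] [-0.84 -0.21  0.42] [-0.36  1.81  0.04]
```

Call:
carry_out:
  moves:
    - [0, 0, 10, 0, 0, 0, 0]
    - [0, 0, 40, 0, 0, 0, 0]
    - [0, 0, 85, 0, 0, 0, 0]
    - [0, 0, 130, 0, 0, 0, 0]
    - [0, 0, 165, 0, 0, 0, 0]

```text
time_s: 13.1
tcp_pos: [0.4621, -0.4653, 0.2407]
eef_rot: [179.8, 60.0, 7.5]
contact_force: [0.6, -0.9, -0.8]
gripper_width: 0.0217
```

Call:
carry_out:
  moves:
    - [0, 20, 25, 0, 0, 0, 0]
    - [5, 60, 33, 0, 0, -0.01, 0]
    - [10, 105, 33, 0, 0, -0.02, 0]
    - [15, 150, 33, 0, 0, -0.03, 0]
    - [20, 195, 33, 0, 0, -0.04, 0]

```text
time_s: 13.6
tcp_pos: [0.4818, -0.2686, 0.2707]
eef_rot: [-179.9, 60.0, 5.4]
contact_force: [0.4, 0.6, -0.6]
gripper_width: 0.0217
```

Call:
carry_out:
  moves:
    - [5, 45, 0, 0, 0, 0, 0]
    - [8, 90, 0, 0, 0, 0, 0]
    - [8, 135, 0, 0, 0, 0, 0]
    - [8, 180, 0, 0, 0, 0, 0]
    - [8, 225, 0, 0, 0, 0, 0]

```text
time_s: 14.1
tcp_pos: [0.4897, -0.0555, 0.2707]
eef_rot: [-179.9, 60.0, 5.4]
contact_force: [2.0, -0.6, -1.6]
gripper_width: 0.0215
```

Call:
carry_out:
  moves:
    - [0, 45, 0, 0, 0, -0.01, 0]
    - [0, 90, 0, 0, 0, -0.02, 0]
    - [0, 135, 0, 0, 0, -0.03, 0]
    - [0, 180, 0, 0, 0, -0.04, 0]
    - [0, 215, 0, 0, 0, -0.055, 0]

```text
time_s: 14.6
tcp_pos: [0.4898, 0.1602, 0.2709]
eef_rot: [-179.8, 60.0, 2.4]
contact_force: [0.8, -1.0, -1.5]
gripper_width: 0.0217
```

```bash
python3 - <<'E'
from plant import r
from h import *
P,R,s=cur(r)
print(P.round(2),s["time_s"],s["gripper_width"],s["joints"].round(1),s["eef_rot"].round(2),s["contact_force"].round(2),s["moment"].round(2))
E
```

```text
[489.76 160.19 270.86] 14.6 0.021678641713814364 [ 53.5 -13.4 -50.5  37.8 -39.4  11.8] [-179.8    60.01    2.43] [ 0.81 -1.02 -1.51] [-0.2   1.98 -0.  ]
```

Call:
carry_out:
  moves:
    - [0, 30, 0, 0, 0, 0, 0]
    - [-10, 65, 0, 0, 0, 0, 0]
    - [-25, 95, -15, 0, 0, 0, 0]
    - [-40, 125, -40, 0, 0, 0, 0]
    - [-50, 140, -70, 0, 0, 0, 0]

```text
time_s: 15.1
tcp_pos: [0.4395, 0.3014, 0.2009]
eef_rot: [-179.5, 60.0, 2.8]
contact_force: [0.8, -0.5, -0.3]
gripper_width: 0.0217
```

Call:
carry_out:
  moves:
    - [0, 0, 0, 0, 0, 0, 0]
    - [0, 0, 0, 0, 0, 0, 0]

```text
time_s: 15.3
tcp_pos: [0.4403, 0.2975, 0.1998]
eef_rot: [179.9, 60.1, 2.1]
contact_force: [0.2, -0.5, -0.1]
gripper_width: 0.0219
```

```bash
python3 - <<'E'
from plant import r
from h import *
P,R,s=cur(r)
a=r.capture("wrist");b=r.capture("top")
cv2.imwrite("pics/w2.png",np.hstack([a[:300,120:520],cv2.resize(b[150:240,100:220],(400,300),interpolation=cv2.INTER_CUBIC)]))
cv2.imwrite("pics/w2f.png",a)
import json;p=r.camera_params("wrist");json.dump({k:np.array(v).tolist() for k,v in p.items()},open("w2.json","w"))
print(P.round(2),s["time_s"],s["joints"].round(1),s["eef_rot"].round(2),s["contact_force"].round(2))
E
```

```text
[440.27 297.54 199.78] 15.3 [ 67.7  -3.7 -55.3  50.2 -36.1 -16.3] [179.9   60.13   2.13] [ 0.2  -0.54 -0.15]
```

View pics/w2.png

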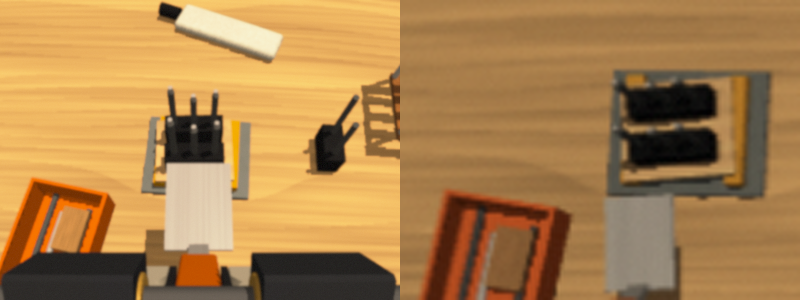

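```bash
python3 - <<'E'
from plant import r
from h import *
import json
p=r.camera_params("top");w=json.load(open("w2.json"))
c=np.array([(607,197),(674,193),(676,290),(605,290)],float)
X=ray(p,(c-[400,0]+.5)/3.333-.5+[100,150],.1346)*1e3
dx=(X[0]+X[1]-X[2]-X[3])/2
print("blade",X.mean(0).round(1),np.hypot(*dx[:2]),np.degrees(np.arctan2(dx[1],dx[0])))
print("expected",(np.array([440.3,297.5,199.8])-Ro.from_euler('z',2.2-7.75,degrees=True).apply([462.1-532,-465+455.5,68.2])).round(1))
c=np.array([(153,117),(250,123),(243,199),(142,192)],float)+[120,0]
X=ray(w,c,.006)*1e3;print("jig w",X.mean(0).round(1),X.round(0)[:,:2].tolist())
c=np.array([(167,165),(233,165),(232,248),(166,248)],float)+[120,0]
X=ray(w,c,.1346)*1e3;dx=(X[0]+X[1]-X[2]-X[3])/2;print("blade w",X.mean(0).round(1),X.round(0)[:,:2].tolist(),np.degrees(np.arctan2(dx[1],dx[0])))
E
```

```text
blade [510.5 300.8 134.6] 70.67501000070925 1.4645621689984267
expected [510.8 300.2 131.6]
jig w [621.7 305.9   6. ] [[676.0, 364.0], [672.0, 240.0], [567.0, 249.0], [572.0, 369.0]]
blade w [508.7 298.9 134.6] [[541.0, 326.0], [543.0, 274.0], [476.0, 274.0], [474.0, 322.0]] 1.4115697511190841
```

Call:
carry_out:
  moves:
    - [5, 4, -25, 0, 0, 0, 0]
    - [5, 8, -60, 0, 0, 0, 0]
    - [5, 11, -95, 0, 0, 0, 0]
    - [5, 11, -115, 0, 0, 0, 0]
    - [5, 11, -121, 0, 0, 0, 0]

```text
time_s: 15.9
tcp_pos: [0.463, 0.3332, 0.1049]
eef_rot: [176.6, 62.4, -1.7]
contact_force: [0.1, -1.2, 0.0]
gripper_width: 0.0216
```

Call:
carry_out:
  moves:
    - [0, 0, 0, 0, 0, 0, 0]
    - [0, 0, 0, 0, 0, 0, 0]

```text
time_s: 16.1
tcp_pos: [0.4623, 0.333, 0.1063]
eef_rot: [176.8, 62.3, -1.6]
contact_force: [-0.1, -0.2, -2.0]
gripper_width: 0.0217
```

```bash
python3 - <<'E'
from plant import r
from h import *
P,R,s=cur(r)
print(P.round(2),s["time_s"],s["joints"].round(1),s["eef_rot"].round(2),s["contact_force"].round(2))
E
```

```text
[462.29 332.99 106.34] 16.1 [ 57.6   8.4 -58.2  71.5 -24.9 -32.5] [176.79  62.31  -1.55] [-0.06 -0.23 -1.96]
```

```bash
cat > fk.py <<'E'
from h import *
from scipy.optimize import least_squares
import itertools
J=np.array([[-50.185,20.546,.682,0,-70.136,-16.507],[-44.6,21.9,-12.9,-36,-41.8,-13.2],[-44.8,21.9,-12.8,-36.3,-42,167.1],[53.5,-13.4,-50.5,37.8,-39.4,11.8],[67.7,-3.7,-55.3,50.2,-36.1,-16.3],[57.6,8.4,-58.2,71.5,-24.9,-32.5],[-48.2,14.3,-11.7,-32.2,-50.7,163.1]])
T=np.array([[267,-620,227],[461.6,-465.3,71.8],[462.1,-465,71.9],[489.8,165,270.9],[440.3,297.5,199.8],[462.3,333,106.3],[412.7,-471.8,159.2]])
E=np.array([[94.4,89.9138,117.7],[-.15,60.26,7.58],[-179.92,60.05,7.76],[-179.8,60.01,2.43],[179.9,60.13,2.13],[176.79,62.31,-1.55],[-179.7,60.1,7.4]])
def rot(ax,a): return Ro.from_euler(ax,a,degrees=True).as_matrix()
def chain(q,s,off):
    A=rot('z',q[0]);B=A@rot('y',q[1]);C=A@rot('y',q[1]+s[0]*q[2]+off[0]);D=C@rot('x',s[1]*q[3]);F=D@rot('y',s[2]*q[4]+off[1]);G=F@rot('x',s[3]*q[5]+off[2])
    return A,B,C,D,F,G
RE=[rot('xyz',e) for e in E]
def fitrot():
    best=None
    for s in itertools.product([1,-1],repeat=4):
        for o5 in(0,90,-90,180):
          for o6 in (0,90,180,-90):
            er=np.mean([Ro.from_matrix(chain(q,s,(0,o5,o6))[5]@R.T).magnitude() for q,R in zip(J,RE)])
            if best is None or er<best[0]: best=(er,s,(0,o5,o6))
    return best
if __name__=="__main__":
    er,s,off=fitrot();print(np.degrees(er),s,off)
    def pos(x,q):
        A,B,C,D,F,G=chain(q,s,off)
        return A@[x[0],x[1],x[2]]+B@[0,0,x[3]]+C@[x[4],0,x[5]]+F@[x[6],x[8],x[9]]+G@[0,x[7],0]
    f=lambda x:np.concatenate([pos(x,q)-t for q,t in zip(J,T)]+[np.array(x)*1e-3])
    S=least_squares(f,[0,190,300,450,450,0,300,0,0,0]);print(S.x.round(1),(S.fun[:21].reshape(7,3)).round(1).tolist())
E
python3 fk.py
```

```text
0.06353152539291702 (-1, -1, -1, -1) (0, 0, -90)
[ 3.100e+00  1.000e-01  2.059e+02  5.953e+02  4.649e+02 -2.300e+00
  3.762e+02 -3.000e-01 -1.915e+02 -1.000e+00] [[0.7, -0.1, 0.0], [-0.1, 0.2, 0.1], [-0.7, 0.4, 0.6], [1.1, -2.4, -0.5], [-0.5, 2.0, -0.4], [-0.5, -0.2, 0.2], [0.7, -0.0, -0.0]]
```

```bash
cat > ik.py <<'E'
from fk import *
s,off=(-1,-1,-1,-1),(0,0,-90)
X=[3.1,.1,205.9,595.3,464.9,-2.3,376.2,-.3,-191.5,-1.]
LO=np.array([-176,-82,-58.2,-173.8,-174.7,-.2]);LO=np.array([-176,-82,-58.2,-173.8,-174.7,-173.6]);HI=np.array([176,121.7,71.7,95.5,-.2,173.6])
def fk(q):
    A,B,C,D,F,G=chain(q,s,off)
    return A@X[0:3]+B@[0,0,X[3]]+C@[X[4],0,X[5]]+F@[X[6],X[8],X[9]]+G@[0,X[7],0],G
def ik(P,R,n=12,seed=0,q0=None):
    rng=np.random.default_rng(seed);out=[]
    def f(q):
        p,G=fk(q);return np.r_[(p-P)/10,Ro.from_matrix(G@R.T).as_rotvec()*20]
    for i in range(n):
        q=rng.uniform(LO,HI) if q0 is None else q0
        S=least_squares(f,q,bounds=(LO,HI))
        if not any(np.abs(S.x-o[1]).max()<3 for o in out): out.append((2*S.cost,S.x))
    return sorted(out,key=lambda o:o[0])
def pose(P,yaw,flip=-1,lean=30):
    Rl=rot('y',90-lean)
    return np.array(P,float),rot('z',yaw)@Rl@np.diag([1,flip,flip])
E
python3 - <<'E'
from ik import *
for n,P,yaw in [("jig pre",(469,307,79),2.2),("jig fin",(535,306,79),2.2),("jig up",(535,306,250),2.2),("mid",(490,0,270),0),("rack pre up",(430,-300,200),-4),("rack pre",(430,-300,95),-4),("rack fin",(535,-305,95),-4),("rack fin",(535,-305,79),-4),("mat",(462,-465,72),7.5)]:
    print(n)
    for f in(-1,1):
        for c,q in ik(*pose(P,yaw,f))[:3]:
            if c<3e-1: print("  ",f,round(c,4),q.round(1))
E
```

```text
jig pre
jig fin
jig up
   -1 0.0 [ 58.4   0.7 -42.7  43.5 -37.2   0.6]
mid
   -1 0.0 [ 33.8 -18.8 -51.2  28.7 -35.5  35.9]
   1 0.0 [  33.9  -18.8  -51.2   28.7  -35.5 -144.3]
rack pre up
   -1 0.0 [-20.4  -5.3 -34.5 -15.2 -32.8 117.2]
   1 0.0 [-20.3  -5.4 -34.6 -15.1 -32.7 -63. ]
rack pre
   -1 0.0 [-22.8   4.6 -37.7 -26.6 -21.1 131.5]
   1 0.0 [-22.7   4.6 -37.8 -26.5 -21.  -48.7]
rack fin
   -1 0.0 [-16.8  11.8 -31.2 -20.3 -18.7 120.4]
   1 0.0 [-16.7  11.8 -31.3 -20.2 -18.6 -59.7]
rack fin
   -1 0.0 [-17.2  13.4 -31.2 -22.5 -17.4 123. ]
   1 0.0 [-17.1  13.3 -31.3 -22.4 -17.3 -57.1]
mat
   -1 0.0 [-44.8  21.9 -12.8 -36.4 -41.8 167. ]
   1 0.0 [-44.7  21.9 -12.9 -36.4 -41.8 -13. ]
```

```bash
python3 - <<'E'
from ik import *
q0=np.array([58.4,.7,-42.7,43.5,-37.2,.6])
for z in (150,120,100,79):
    c,q=ik(*pose((535,306,z),2.2),q0=q0,n=1)[0];print(z,round(c,3),q.round(1));
    q0=np.clip(q,LO+.1,HI-.1)
print("lean/yaw map: cost fin, cost pre")
seeds=[np.array([58,.7,-42,43,-37,.6]),np.array([75,10,-50,90,-25,-60.]),np.array([40,10,-50,0,-15,30.]),np.array([30,15,-45,-60,-25,100.]),np.array([60,10,-50,-150,-30,170])]
for lean in(10,15,20,25,30,35,40,45):
    row=[]
    for yaw in(-5,0,2,6):
        l=np.radians(lean);
        # grasp point fixed relative to spatula
        u=np.array([np.cos(np.radians(yaw)),np.sin(np.radians(yaw))])
        for ox in (605,540):
            d=-79.5+18.8*np.sin(l);P=(ox+d*u[0],308+d*u[1],10.5+84-18.8*np.cos(l)+.6)
            row.append(min(ik(*pose(P,yaw,-1,lean),q0=s0,n=1)[0][0] for s0 in seeds))
    print(lean,np.round(row,2))
E
```

```text
150 0.0 [ 47.7   6.8 -54.6  73.3 -21.9 -23.5]
120 0.0 [ 40.    9.  -57.1  91.9 -17.9 -35.9]
100 0.183 [ 38.6  11.  -57.1  95.5 -17.5 -38.7]
79 1.062 [ 38.8  13.1 -56.7  95.5 -17.7 -39.4]
lean/yaw map: cost fin, cost pre
10 [0. 0. 0. 0. 0. 0. 0. 0.]
15 [0. 0. 0. 0. 0. 0. 0. 0.]
20 [0. 0. 0. 0. 0. 0. 0. 0.]
25 [0.   0.01 0.   0.41 0.   0.72 0.01 1.45]
30 [0.02 1.4  0.61 3.55 1.04 4.57 2.14 6.71]
35 [ 1.44  4.89  3.91  9.28  5.14 11.24  7.85 15.29]
40 [ 4.86  9.97  9.7  17.03 11.94 20.14 16.73 26.55]
45 [ 9.78 16.14 17.43 26.21 20.9  30.63 26.24 31.06]
```

```bash
python3 - <<'E'
from ik import *
from plant import r
P,R,st=cur(r);p=r.camera_params("wrist")
Rc=cv2.Rodrigues(np.array(p["rvec"]))[0];c=-Rc.T@np.array(p["tvec"]).ravel()*1e3
print("cam in tool",(R.T@(c-P)).round(1),"axis",(R.T@Rc[2]).round(2))
seeds=[np.array([58,.7,-42,43,-37,.6]),np.array([40,9,-57,85,-18,-36]),np.array([40,10,-50,0,-15,30.])]
def P_of(o,yaw,lean):
    l=np.radians(lean);u=np.array([np.cos(np.radians(yaw)),np.sin(np.radians(yaw))]);d=-79.5+18.8*np.sin(l)
    return (o[0]+d*u[0],o[1]+d*u[1],o[2]+84.6-18.8*np.cos(l))
for lean in(18,20,22,24,25,26):
    print(lean,end=" ")
    for yaw in(-5,-2,1):
        for ox in (605,545):
            b=min((ik(*pose(P_of((ox,308,10.5),yaw,lean),yaw,-1,lean),q0=s0,n=1)[0] for s0 in seeds),key=lambda t:t[0])
            print(round(b[0],2),b[1].round(0).astype(int)[2:6],end=" | ")
    print()
E
```

```text
cam in tool [-158.6    0.7  -65.2] axis [ 0.97 -0.    0.25]
18 0.0 [-43  37 -26  -3] | 0.0 [-49  40 -26 -11] | 0.0 [-44  38 -25   0] | 0.0 [-50  41 -25  -8] | 0.0 [-45  38 -23   3] | 0.0 [-51  42 -23  -6] | 
20 0.0 [-46  46 -24 -11] | 0.0 [-52  48 -24 -18] | 0.0 [-48  48 -22  -8] | 0.0 [-53  50 -23 -16] | 0.0 [-49  49 -20  -6] | 0.0 [-55  53 -21 -14] | 
22 0.0 [-50  56 -22 -19] | 0.0 [-55  58 -23 -26] | 0.0 [-51  59 -20 -18] | 0.0 [-56  61 -21 -25] | 0.0 [-52  63 -18 -16] | 0.0 [-58  65 -19 -24] | 
24 0.0 [-52  67 -21 -28] | 0.0 [-57  68 -22 -33] | 0.0 [-54  72 -19 -27] | 0.01 [-58  71 -21 -32] | 0.0 [-55  78 -16 -27] | 0.16 [-58  69 -19 -27] | 
25 0.0 [-53  73 -21 -32] | 0.0 [-58  72 -22 -37] | 0.0 [-55  79 -18 -32] | 0.11 [-58  72 -21 -33] | 0.0 [-56  85 -16 -32] | 0.44 [-58  70 -20 -28] | 
26 0.0 [-54  79 -20 -36] | 0.04 [-58  74 -23 -38] | 0.0 [-55  85 -18 -36] | 0.34 [-58  72 -22 -34] | 0.0 [-56  93 -16 -37] | 0.84 [-58  71 -21 -29] |
```

```bash
python3 - <<'E'
from ik import *
from plant import r
P,R,st=cur(r)
print(delta((np.array([490,250,270]),pose((0,0,0),3,-1,29.95)[1]),P,R))
E
```

```text
(array([ 27.7, -83. , 163.7]), array([ 0.0275, -0.0391,  0.0303]))
```

Call:
carry_out:
  moves:
    - [5, -5, 30, 0.01, -0.015, 0.012, 0]
    - [12, -20, 70, 0.0275, -0.039, 0.03, 0]
    - [20, -40, 110, 0.0275, -0.039, 0.03, 0]
    - [27, -60, 145, 0.0275, -0.039, 0.03, 0]
    - [28, -83, 164, 0.0275, -0.039, 0.03, 0]

```text
time_s: 16.6
tcp_pos: [0.4896, 0.2509, 0.2735]
eef_rot: [-179.5, 60.0, 3.6]
contact_force: [0.4, -0.2, -0.4]
gripper_width: 0.022
```

Call:
carry_out:
  moves:
    - [0, -40, 0, 0, 0, 0, 0]
    - [0, -85, 0, 0, 0, 0, 0]
    - [0, -130, 0, 0, 0, 0, 0]
    - [0, -175, 0, 0, 0, 0, 0]
    - [0, -220, 0, 0, 0, 0, 0]

```text
time_s: 17.1
tcp_pos: [0.4884, 0.0286, 0.2701]
eef_rot: [-179.9, 60.0, 3.2]
contact_force: [1.2, 0.2, -1.0]
gripper_width: 0.0214
```

Call:
carry_out:
  moves:
    - [0, -45, 0, 0, 0, 0.01, 0]
    - [0, -90, 0, 0, 0, 0.02, 0]
    - [0, -135, 0, 0, 0, 0.03, 0]
    - [0, -180, 0, 0, 0, 0.04, 0]
    - [0, -225, 0, 0, 0, 0.045, 0]

```text
time_s: 17.6
tcp_pos: [0.4888, -0.1699, 0.2703]
eef_rot: [179.9, 60.1, 5.5]
contact_force: [-0.0, -0.3, -0.8]
gripper_width: 0.0219
```

Call:
carry_out:
  moves:
    - [-5, -45, 0, 0, 0, 0.01, 0]
    - [-10, -90, 0, 0, 0, 0.02, 0]
    - [-15, -135, 0, 0, 0, 0.03, 0]
    - [-20, -180, 0, 0, 0, 0.035, 0]
    - [-25, -220, 0, 0, 0, 0.037, 0]

```text
time_s: 18.1
tcp_pos: [0.4643, -0.391, 0.2703]
eef_rot: [179.7, 60.1, 7.3]
contact_force: [0.6, 0.9, -0.9]
gripper_width: 0.0215
```

Call:
carry_out:
  moves:
    - [0, -20, -20, 0, 0, 0, 0]
    - [0, -25, -60, 0, 0, 0, 0]
    - [0, -25, -100, 0, 0, 0, 0]
    - [0, -25, -100, 0, 0, 0, 0]

```text
time_s: 18.5
tcp_pos: [0.4625, -0.4116, 0.1638]
eef_rot: [-179.3, 60.5, 8.2]
contact_force: [-0.2, 0.4, -2.0]
gripper_width: 0.0217
```

```bash
python3 - <<'E'
from ik import *
from plant import r
P,R,st=cur(r)
print(P.round(1),st["eef_rot"].round(2),st["time_s"],st["joints"].round(1),st["contact_force"])
print(delta((np.array([462.1,-465,72.2]),rot('xyz',[-179.92,60.05,7.76])),P,R))
E
```

```text
[ 462.5 -411.6  163.8] [-179.28   60.55    8.15] 18.5 [-38.9  11.6 -15.2 -29.9 -46.1 154.1] [-0.22281554  0.35711033 -1.96864523]
(array([ -0.4, -53.4, -91.6]), array([-0.0043, -0.0094,  0.0029]))
```

Call:
carry_out:
  moves:
    - [0, -25, -25, 0, 0, 0, 0]
    - [0, -45, -50, 0, 0, 0, 0]
    - [0, -49, -70, 0, 0, 0, 0]
    - [0, -49, -76, 0, 0, 0, 0]
    - [0, -49, -76, 0, 0, 0, 0]

```text
time_s: 19.0
tcp_pos: [0.4652, -0.4633, 0.0941]
eef_rot: [179.8, 60.3, 7.4]
contact_force: [-0.3, -0.4, -0.8]
gripper_width: 0.0219
```

Call:
carry_out:
  moves:
    - [0, 0, 0, 0, 0, 0, 0]
    - [0, 0, 0, 0, 0, 0, 0]

```text
time_s: 19.2
tcp_pos: [0.4655, -0.4637, 0.0951]
eef_rot: [179.5, 60.2, 7.2]
contact_force: [1.5, 0.3, -1.0]
gripper_width: 0.0216
```

```bash
python3 - <<'E'
from ik import *
from plant import r
P,R,st=cur(r)
print(P.round(1),st["eef_rot"].round(2),st["time_s"],st["joints"].round(1),st["contact_force"])
print(delta((np.array([462.1,-465,72.2]),rot('xyz',[-179.92,60.05,7.76])),P,R))
E
```

```text
[ 465.5 -463.7   95.1] [179.52  60.22   7.17] 19.2 [-43.8  20.  -12.5 -34.4 -43.1 164. ] [ 1.49096591  0.29736898 -1.00423804]
(array([ -3.4,  -1.3, -22.9]), array([ 0.0052, -0.0022,  0.0019]))
```

Call:
carry_out:
  moves:
    - [-3.4, -1.3, -10, 0.005, -0.002, 0.002, 0]
    - [-3.4, -1.3, -18, 0.005, -0.002, 0.002, 0]
    - [-3.4, -1.3, -22, 0.005, -0.002, 0.002, 0]
    - [-3.4, -1.3, -23, 0.005, -0.002, 0.002, 0]
    - [-3.4, -1.3, -23, 0.005, -0.002, 0.002, 0]

```text
time_s: 19.7
tcp_pos: [0.4607, -0.4648, 0.0718]
eef_rot: [-179.7, 60.1, 8.0]
contact_force: [-11.1, 6.2, 20.7]
gripper_width: 0.022
```

Call:
carry_out:
  moves:
    - [0, 0, 0, 0, 0, 0, 0]
    - [0, 0, 0, 0, 0, 0, 60]
    - [0, 0, 0, 0, 0, 0, 60]
    - [0, 0, 0, 0, 0, 0, 60]
    - [0, 0, 0, 0, 0, 0, 60]

```text
time_s: 20.2
tcp_pos: [0.4612, -0.4649, 0.0691]
eef_rot: [-179.6, 60.2, 8.0]
contact_force: [0.1, 1.0, 0.1]
gripper_width: 0.048
```

```bash
python3 - <<'E'
from ik import *
from plant import r
P,R,st=cur(r)
print(P.round(1),st["eef_rot"].round(2),st["time_s"],st["gripper_width"],st["contact_force"])
g=P-18.8*R[:,0];Rn=rot('z',7.7)@rot('y',67)@np.diag([1,-1,-1])
print(g,delta((g+18.8*Rn[:,0],Rn),P,R))
E
```

```text
[ 461.2 -464.9   69.1] [-179.59   60.2     7.98] 20.2 0.04803632306356703 [0.14280632 0.99364188 0.06709942]
[ 451.92408254 -466.21710141   85.42017627] (array([-2. , -0.3, -1. ]), array([-0.0193,  0.1172,  0.0015]))
```

Call:
carry_out:
  moves:
    - [-1, 0, 1, -0.01, 0.06, 0, 60]
    - [-2, -0.3, 1.5, -0.019, 0.117, 0.0015, 60]
    - [-2, -0.3, 1.5, -0.019, 0.117, 0.0015, 60]
    - [-2, -0.3, 1.5, -0.019, 0.117, 0.0015, 0]
    - [-2, -0.3, 1.5, -0.019, 0.117, 0.0015, 0]
  squeeze: 60

```text
time_s: 20.7
tcp_pos: [0.459, -0.465, 0.0707]
eef_rot: [-179.9, 66.9, 7.8]
contact_force: [-0.5, -0.4, -0.7]
gripper_width: 0.0419
```

Call:
carry_out:
  moves:
    - [0, 0, 0, 0, 0, 0, 0]
    - [0, 0, 0, 0, 0, 0, 0]
    - [0, 0, 0, 0, 0, 0, 0]
    - [0, 0, 0, 0, 0, 0, 0]
    - [0, 0, 0, 0, 0, 0, 0]

```text
time_s: 21.2
tcp_pos: [0.459, -0.4653, 0.0711]
eef_rot: [180.0, 67.0, 7.7]
contact_force: [-0.5, -0.5, -1.4]
gripper_width: 0.0215
```

```bash
python3 - <<'E'
from ik import *
from plant import r
P,R,st=cur(r)
print(P.round(1),st["eef_rot"].round(2),st["time_s"],st["gripper_width"],st["contact_force"],st["joints"].round(1))
a=r.capture("top");cv2.imwrite("pics/t3.png",cv2.resize(a[180:260,410:530],None,fx=5,fy=5,interpolation=cv2.INTER_CUBIC))
# blade mask
h=cv2.cvtColor(a,cv2.COLOR_BGR2HSV);m=((h[...,1]<50)&(h[...,2]>120)).astype(np.uint8)
m[:200]=0;m[245:]=0;m[:,:450]=0;m[:,490:]=0
k=max(cv2.findContours(m,0,2)[0],key=cv2.contourArea);b=cv2.boxPoints(cv2.minAreaRect(k))
X=ray(r.camera_params("top"),b,.007)*1e3;print(X.round(0)[:,:2].tolist(),X.mean(0))
E
```

```text
[ 459.  -465.3   71.1] [179.98  66.97   7.68] 21.2 0.021527647176589997 [-0.51104316 -0.52551095 -1.43003359] [-39.8  21.8 -13.9 -25.9 -41.3 155.2]
[[559.0, -427.0], [565.0, -456.0], [529.0, -461.0], [524.0, -432.0]] [ 544.11378729 -444.03186398    7.        ]
```

```bash
cat >> h.py <<'E'
P0=np.array([459.,-465.3,71.1]);O0=np.array([532,-455.8,4.]);YAW0=7.7
E
python3 - <<'E'
from ik import *
from plant import r
st=r.get_state();q=st["joints"]
for o,y in [((532,-456,190),7.7),((560,-270,190),5),((560,0,190),3),((560,200,190),0),((545,309,190),-2),((545,309,100),-2),((545,309,10.5),-2),((605,307.3,10.5),-2),((605,307.3,40),-2),((605,307.3,190),-2),((600,100,190),-4),((560,-150,190),-6),((480,-300,190),-8),((480,-300,30),-8),((607,-309,30),-8),((607,-309,14),-8),((450,-300,14),-8)]:
    P=tcp(o,y);c,q=ik(*pose(P,y,-1,23.03),q0=np.clip(q,LO+.1,HI-.1),n=1)[0]
    print(o,y,P.round(1),round(c,3),q.round(0).astype(int))
E
```

```text
(532, -456, 190) 7.7 [ 459.  -465.5  257.1] 0.0 [-39  11  -4 -19 -60 144]
(560, -270, 190) 5 [ 486.6 -276.1  257.1] 0.0 [-15  -2 -22 -11 -48 116]
(560, 0, 190) 3 [486.5  -3.5 257.1] 0.0 [ 31 -14 -43  16 -42  52]
(560, 200, 190) 0 [486.4 200.4 257.1] 0.0 [ 56  -8 -42  27 -46  16]
(545, 309, 190) -2 [471.4 311.9 257.1] 0.0 [ 66  -1 -37  29 -49   4]
(545, 309, 100) -2 [471.4 311.9 167.1] 0.0 [ 64   4 -47  38 -36  -6]
(545, 309, 10.5) -2 [471.4 311.9  77.6] 0.0 [ 54  11 -58  67 -21 -29]
(605, 307.3, 10.5) -2 [531.4 310.2  77.6] 0.0 [ 48  14 -53  66 -19 -23]
(605, 307.3, 40) -2 [531.4 310.2 107.1] 0.0 [ 53  12 -49  52 -24 -12]
(605, 307.3, 190) -2 [531.4 310.2 257.1] 0.0 [ 59   3 -32  28 -47  11]
(600, 100, 190) -4 [526.6 105.5 257.1] 0.0 [ 43  -7 -41  25 -43  27]
(560, -150, 190) -6 [ 486.8 -141.9  257.1] 0.0 [ 11 -12 -39  10 -41  67]
(480, -300, 190) -8 [ 407.2 -289.4  257.1] 0.0 [-15 -10 -32  -4 -45 100]
(480, -300, 30) -8 [ 407.2 -289.4   97.1] 0.0 [-16   2 -44  -8 -21 105]
(607, -309, 30) -8 [ 534.2 -298.4   97.1] 0.0 [-12  12 -34  -4 -21  98]
(607, -309, 14) -8 [ 534.2 -298.4   81.1] 0.0 [-12  13 -34  -5 -19  98]
(450, -300, 14) -8 [ 377.2 -289.4   81.1] 0.0 [-17   2 -46 -11 -19 109]
```

Call:
carry_out:
  moves:
    - [0, 0, 10, 0, 0, 0, 0]
    - [0, 0, 40, 0, 0, 0, 0]
    - [0, 0, 85, 0, 0, 0, 0]
    - [0, 0, 130, 0, 0, 0, 0]
    - [0, 0, 165, 0, 0, 0, 0]

```text
time_s: 21.75
tcp_pos: [0.4593, -0.4656, 0.2402]
eef_rot: [179.6, 66.9, 7.3]
contact_force: [0.2, -1.1, -0.7]
gripper_width: 0.0216
```

Call:
carry_out:
  moves:
    - [0, 20, 15, 0, 0, 0, 0]
    - [7, 60, 22, 0, 0, -0.01, 0]
    - [14, 105, 22, 0, 0, -0.02, 0]
    - [21, 150, 22, 0, 0, -0.03, 0]
    - [28, 195, 22, 0, 0, -0.04, 0]

```text
time_s: 22.25
tcp_pos: [0.487, -0.2688, 0.2591]
eef_rot: [180.0, 66.9, 5.3]
contact_force: [1.0, 0.9, 0.1]
gripper_width: 0.0215
```

Call:
carry_out:
  moves:
    - [0, 45, 0, 0, 0, -0.01, 0]
    - [0, 90, 0, 0, 0, -0.02, 0]
    - [0, 135, 0, 0, 0, -0.03, 0]
    - [0, 180, 0, 0, 0, -0.035, 0]
    - [0, 225, 0, 0, 0, -0.04, 0]

```text
time_s: 22.75
tcp_pos: [0.4866, -0.0436, 0.2593]
eef_rot: [-179.9, 66.8, 3.2]
contact_force: [1.3, -0.8, -0.9]
gripper_width: 0.0217
```

Call:
carry_out:
  moves:
    - [0, 40, 0, 0, 0, -0.01, 0]
    - [0, 80, 0, 0, 0, -0.025, 0]
    - [0, 120, 0, 0, 0, -0.04, 0]
    - [0, 160, 0, 0, 0, -0.055, 0]
    - [0, 200, 0, 0, 0, -0.07, 0]

```text
time_s: 23.25
tcp_pos: [0.4866, 0.1564, 0.2593]
eef_rot: [-179.8, 66.9, -0.7]
contact_force: [0.6, 0.6, 0.2]
gripper_width: 0.0215
```

Call:
carry_out:
  moves:
    - [0, 40, 0, 0, 0, 0, 0]
    - [0, 80, 0, 0, 0, 0, 0]
    - [-5, 120, 0, 0, 0, -0.01, 0]
    - [-10, 150, -20, 0, 0, -0.02, 0]
    - [-10, 150, -50, 0, 0, -0.02, 0]

```text
time_s: 23.75
tcp_pos: [0.4776, 0.3103, 0.2102]
eef_rot: [-179.3, 66.8, -1.2]
contact_force: [0.6, -0.2, -1.1]
gripper_width: 0.022
```

Call:
carry_out:
  moves:
    - [0, 0, 0, 0, 0, 0, 0]
    - [0, 0, 0, 0, 0, 0, 0]
    - [0, 0, 0, 0, 0, 0, 0]

```text
time_s: 24.05
tcp_pos: [0.4778, 0.3049, 0.2102]
eef_rot: [-179.7, 66.9, -1.8]
contact_force: [0.6, -0.4, -0.8]
gripper_width: 0.0217
```

```bash
python3 - <<'E'
from ik import *
from plant import r
import json
P,R,s=cur(r)
a=r.capture("wrist");b=r.capture("top")
cv2.imwrite("pics/w3.png",np.hstack([a[:300,120:520],cv2.resize(b[150:240,120:240],(400,300),interpolation=cv2.INTER_CUBIC)]))
p=r.camera_params("wrist");json.dump({k:np.array(v).tolist() for k,v in p.items()},open("w3.json","w"))
print(P.round(2),s["time_s"],s["joints"].round(1),s["eef_rot"].round(2),s["contact_force"].round(2))
E
```

```text
[477.82 304.9  210.19] 24.05 [ 64.2   1.3 -42.   32.6 -41.7   0. ] [-179.72   66.88   -1.8 ] [ 0.64 -0.4  -0.82]
```

View pics/w3.png

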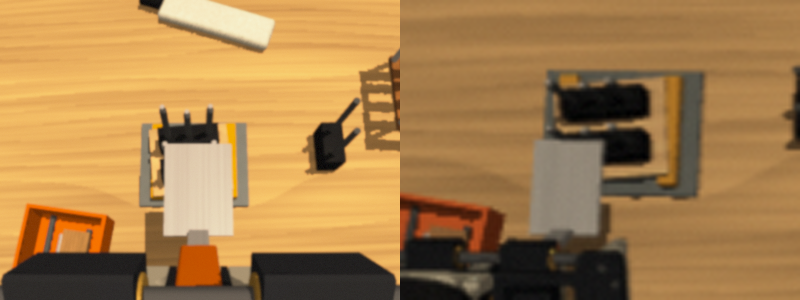

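```bash
python3 - <<'E'
from ik import *
from plant import r
import json
p=r.camera_params("top");w=json.load(open("w3.json"))
for nm,pp,c in (("top",p,(np.array([(533,140),(604,142),(602,238),(530,237)],float)-[400,0]+.5)/3.333-.5+[120,150]),("wrist",w,np.array([(165,143),(231,143),(232,235),(164,235)],float)+[120,0])):
    X=ray(pp,c,.146)*1e3;dx=(X[0]+X[1]-X[2]-X[3])/2;print(nm,X.mean(0).round(1),np.hypot(*dx[:2]),np.degrees(np.arctan2(dx[1],dx[0])))
o=np.array([477.8,304.9,210.2])-(tcp([0,0,0],-1.8));print("exp",o.round(1))
print("targets",tcp([545,309,10.5],-1.8).round(1),tcp([605.4,308,10.5],-1.8).round(1))
E
```

```text
top [547.9 302.8 146. ] 71.67556202967246 0.007286591949416406
wrist [547.7 302.  146. ] 70.35597585054526 -2.1006292846249233
exp [551.4 302.2 143.1]
targets [471.4 311.7  77.6] [531.8 310.7  77.6]
```

Call:
carry_out:
  moves:
    - [-2, 5.5, -35, 0, 0, 0, 0]
    - [-3, 5.5, -75, 0, 0, 0, 0]
    - [-3, 5.5, -110, 0, 0, 0, 0]
    - [-3, 5.5, -127, 0, 0, 0, 0]
    - [-3, 5.5, -132.5, 0, 0, 0, 0]

```text
time_s: 24.65
tcp_pos: [0.4739, 0.3091, 0.0742]
eef_rot: [179.7, 67.0, -2.3]
contact_force: [1.1, -0.9, -0.4]
gripper_width: 0.0214
```

Call:
carry_out:
  moves:
    - [0, 0, 0, 0, 0, 0, 0]
    - [0, 0, 0, 0, 0, 0, 0]
    - [0, 0, 0, 0, 0, 0, 0]

```text
time_s: 24.95
tcp_pos: [0.4749, 0.311, 0.0771]
eef_rot: [-179.7, 66.9, -1.8]
contact_force: [0.1, 1.1, -1.4]
gripper_width: 0.0221
```

```bash
python3 - <<'E'
from ik import *
from plant import r
P,R,s=cur(r)
b=r.capture("side")
print(proj(r.camera_params("side"),[[.58,.31,.02]]))
x,y=proj(r.camera_params("side"),[[.56,.31,.02]])[0].astype(int)
cv2.imwrite("pics/s2.png",cv2.resize(b[y-50:y+50,x-65:x+65],None,fx=6,fy=6,interpolation=cv2.INTER_CUBIC))
print(P.round(2),s["time_s"],s["joints"].round(1),s["eef_rot"].round(2),s["contact_force"].round(2))
E
```

```text
[[168.17771276 356.73055656]]
[474.91 311.    77.08] 24.95 [ 53.1  10.7 -57.6  68.  -20.3 -29.6] [-179.74   66.87   -1.8 ] [ 0.13  1.08 -1.41]
```

View pics/s2.png

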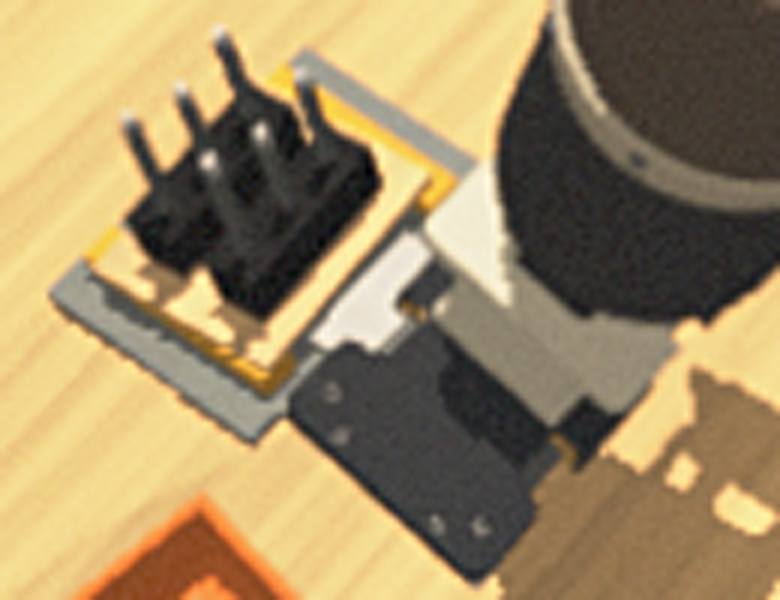

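Call:
carry_out:
  moves:
    - [8, 0, 0.5, 0, 0, 0, 0]
    - [20, -0.2, 0.5, 0, 0, 0, 0]
    - [32, -0.4, 0.5, 0, 0, 0, 0]
    - [44, -0.5, 0.5, 0, 0, 0, 0]
    - [54, -0.5, 0.5, 0, 0, 0, 0]

```text
time_s: 25.5
tcp_pos: [0.5296, 0.3096, 0.076]
eef_rot: [180.0, 67.0, -2.1]
contact_force: [-0.7, 0.4, -0.7]
gripper_width: 0.0215
```

Call:
carry_out:
  moves:
    - [4, 0, 0, 0, 0, 0, 0]
    - [6, 0, 0, 0, 0, 0, 0]
    - [6, 0, 0, 0, 0, 0, 0]
    - [6, 0, 0, 0, 0, 0, 0]

```text
time_s: 25.9
tcp_pos: [0.5339, 0.3096, 0.0761]
eef_rot: [179.9, 67.0, -2.1]
contact_force: [-0.0, 0.2, -1.2]
gripper_width: 0.0214
```

```bash
python3 - <<'E'
from ik import *
from plant import r
P,R,s=cur(r)
print(P.round(2),s["time_s"],s["joints"].round(1),s["eef_rot"].round(2),s["contact_force"].round(2),s["moment"].round(2))
b=r.capture("top");cv2.imwrite("pics/t4.png",cv2.resize(b[160:220,150:230],(800,600),interpolation=cv2.INTER_CUBIC))
E
```

```text
[533.93 309.6   76.08] 25.9 [ 47.9  14.3 -52.6  66.7 -19.  -23.2] [179.94  66.97  -2.07] [-0.    0.22 -1.23] [-0.07  1.6  -0.01]
```

View pics/t4.png

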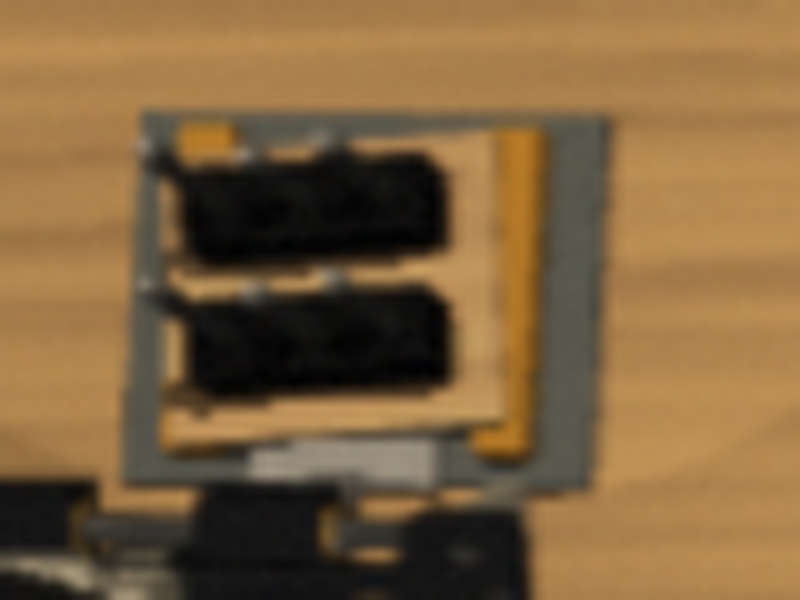

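Call:
carry_out:
  moves:
    - [0, 0, 1.5, 0, 0, 0, 0]
    - [0, 0, 3.5, 0, 0, 0, 0]
    - [0, 0, 5.5, 0, 0, 0, 0]
    - [0, 0, 7, 0, 0, 0, 0]
    - [0, 0, 9, 0, 0, 0, 0]

```text
time_s: 26.45
tcp_pos: [0.5339, 0.3096, 0.085]
eef_rot: [179.9, 67.0, -2.1]
contact_force: [0.4, 0.2, -2.8]
gripper_width: 0.0215
```

Call:
carry_out:
  moves:
    - [0, 0, 2, 0, 0, 0, 0]
    - [0, 0, 4, 0, 0, 0, 0]
    - [0, 0, 7, 0, 0, 0, 0]
    - [0, 0, 10, 0, 0, 0, 0]
    - [0, 0, 12, 0, 0, 0, 0]

```text
time_s: 26.95
tcp_pos: [0.5343, 0.3099, 0.0976]
eef_rot: [-180.0, 67.0, -2.0]
contact_force: [0.1, 1.0, -2.3]
gripper_width: 0.0218
```

```bash
python3 - <<'E'
from ik import *
from plant import r
P,R,s=cur(r)
print(P.round(2),s["time_s"],s["joints"].round(1),s["eef_rot"].round(2),s["contact_force"].round(2),s["moment"].round(2))
a=r.capture("side");b=r.capture("top")
x,y=proj(r.camera_params("side"),[[.6,.31,.05]])[0].astype(int)
cv2.imwrite("pics/s3.png",np.hstack([cv2.resize(a[y-50:y+40,x-60:x+60],(400,300),interpolation=cv2.INTER_CUBIC),cv2.resize(b[160:220,150:230],(400,300),interpolation=cv2.INTER_CUBIC)]))
E
```

```text
[534.27 309.87  97.55] 26.95 [ 51.7  12.9 -50.   55.8 -22.4 -15.1] [-179.99   66.95   -2.02] [ 0.11  0.98 -2.33] [-0.01  2.07  0.02]
```

View pics/s3.png

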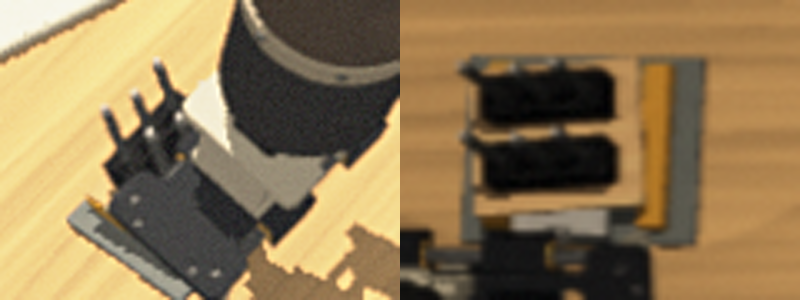

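```bash
python3 - <<'E'
from ik import *
from plant import r
p=r.camera_params("top")
def m(c,off,sc,z):
    X=ray(p,(np.array(c,float)+.5)/sc-.5+off,z)*1e3
    dx=(X[0]+X[1]-X[2]-X[3])/2; dy=(X[0]+X[3]-X[1]-X[2])/2
    print(X.mean(0).round(1),"len %.1f %.1f yaw %.1f %.1f"%(np.hypot(*dx[:2]),np.hypot(*dy[:2]),np.degrees(np.arctan2(dx[1],dx[0])),np.degrees(np.arctan2(-dy[0],dy[1]))))
m([(70,64),(237,58),(241,205),(75,216)],(150,160),5,.0375)
m([(157,142),(492,130),(505,420),(163,447)],(150,160),10,.022)
# automatic: plywood mask before/after
for f in ("t4",):pass
E
```

```text
[623.7 311.3  37.5] len 81.9 89.0 yaw 2.9 1.8
[623.9 311.4  22. ] len 82.5 91.5 yaw 3.0 2.2
```

Call:
carry_out:
  moves:
    - [0, 0, 5, 0, 0, 0, 0]
    - [0, 0, 15, 0, 0, 0, 0]
    - [0, 0, 28, 0, 0, 0, 0]
    - [0, 0, 42, 0, 0, 0, 0]
    - [0, 0, 57, 0, 0, 0, 0]

```text
time_s: 27.55
tcp_pos: [0.5339, 0.3094, 0.1543]
eef_rot: [179.9, 67.0, -2.2]
contact_force: [0.6, 0.1, -1.9]
gripper_width: 0.0219
```

Call:
carry_out:
  moves:
    - [0, 0, 15, 0, 0, 0, 0]
    - [0, 0, 30, 0, 0, 0, 0]
    - [0, -3, 45, 0, 0, 0, 0]
    - [0, -8, 60, 0, 0, 0, 0]
    - [0, -15, 74, 0, 0, 0, 0]

```text
time_s: 28.05
tcp_pos: [0.534, 0.2945, 0.2286]
eef_rot: [180.0, 67.0, -2.1]
contact_force: [0.3, 0.0, -2.9]
gripper_width: 0.0215
```

Call:
carry_out:
  moves:
    - [0, -10, 12, 0, 0, 0, 0]
    - [0, -22, 20, 0, 0, 0, 0]
    - [-1, -37, 25, 0, 0, 0, 0]
    - [-2, -54, 28, 0, 0, 0, 0]
    - [-4, -73, 29, 0, 0, 0, 0]

```text
time_s: 28.55
tcp_pos: [0.5299, 0.2201, 0.257]
eef_rot: [179.9, 67.0, -2.1]
contact_force: [0.1, 0.3, -3.1]
gripper_width: 0.0216
```

Call:
carry_out:
  moves:
    - [-4, -20, 0, 0, 0, -0.004, 0]
    - [-8, -40, 0, 0, 0, -0.008, 0]
    - [-12, -60, 0, 0, 0, -0.013, 0]
    - [-16, -80, 0, 0, 0, -0.017, 0]
    - [-20, -100, 0, 0, 0, -0.022, 0]

```text
time_s: 29.05
tcp_pos: [0.5097, 0.1199, 0.2572]
eef_rot: [180.0, 67.0, -3.3]
contact_force: [0.5, 0.5, -3.9]
gripper_width: 0.0215
```

```bash
python3 - <<'E'
from ik import *
from plant import r
P,R,s=cur(r)
print(P.round(2),s["time_s"],s["joints"].round(1),s["qd"].round(0),s["eef_rot"].round(2),s["contact_force"].round(2),s["moment"].round(2))
E
```

```text
[509.71 119.94 257.17] 29.05 [ 46.3  -8.5 -42.2  25.5 -43.8  23.7] [-16. -12.  -8.  -4.   1.  16.] [179.97  66.96  -3.34] [ 0.5   0.47 -3.93] [-0.04  2.02  0.01]
```

Call:
carry_out:
  moves:
    - [-4, -20, 0, 0, 0, -0.004, 0]
    - [-8, -40, 0, 0, 0, -0.008, 0]
    - [-12, -60, 0, 0, 0, -0.013, 0]
    - [-16, -80, 0, 0, 0, -0.017, 0]
    - [-20, -100, 0, 0, 0, -0.022, 0]

```text
time_s: 29.55
tcp_pos: [0.4895, 0.0201, 0.2572]
eef_rot: [180.0, 67.0, -4.6]
contact_force: [-0.1, -0.6, -1.9]
gripper_width: 0.0218
```

Call:
carry_out:
  moves:
    - [-4, -20, 0, 0, 0, -0.004, 0]
    - [-8, -40, 0, 0, 0, -0.008, 0]
    - [-12, -60, 0, 0, 0, -0.013, 0]
    - [-16, -80, 0, 0, 0, -0.017, 0]
    - [-20, -100, 0, 0, 0, -0.022, 0]

```text
time_s: 30.05
tcp_pos: [0.4693, -0.0798, 0.2572]
eef_rot: [179.9, 67.0, -5.9]
contact_force: [0.8, 0.0, -2.4]
gripper_width: 0.0216
```

Call:
carry_out:
  moves:
    - [-4, -20, 0, 0, 0, -0.004, 0]
    - [-8, -40, 0, 0, 0, -0.008, 0]
    - [-12, -60, 0, 0, 0, -0.013, 0]
    - [-16, -80, 0, 0, 0, -0.017, 0]
    - [-20, -100, 0, 0, 0, -0.022, 0]

```text
time_s: 30.55
tcp_pos: [0.4491, -0.1797, 0.2572]
eef_rot: [179.9, 67.0, -7.2]
contact_force: [0.7, 0.3, -2.6]
gripper_width: 0.0214
```

Call:
carry_out:
  moves:
    - [-6, -20, 0, 0, 0, -0.004, 0]
    - [-14, -40, 0, 0, 0, -0.008, 0]
    - [-24, -60, 0, 0, 0, -0.013, 0]
    - [-34, -79, 0, 0, 0, -0.017, 0]
    - [-42, -94, 0, 0, 0, -0.022, 0]

```text
time_s: 31.05
tcp_pos: [0.4067, -0.2736, 0.2571]
eef_rot: [179.9, 67.0, -8.5]
contact_force: [0.6, -0.9, -2.6]
gripper_width: 0.0216
```

Call:
carry_out:
  moves:
    - [-5, -9, 0, 0, 0, 0, 0]
    - [-9, -14, -3, 0, 0, 0, 0]
    - [-11, -16, -10, 0, 0, 0, 0]
    - [-12, -17, -20, 0, 0, 0, 0]
    - [-12, -17, -32, 0, 0, 0, 0]

```text
time_s: 31.55
tcp_pos: [0.3959, -0.2891, 0.2243]
eef_rot: [180.0, 67.0, -8.3]
contact_force: [0.1, 0.4, -2.8]
gripper_width: 0.0216
```

```bash
python3 - <<'E'
from ik import *
from plant import r
P,R,s=cur(r)
print(P.round(2),s["time_s"],s["joints"].round(1),s["qd"].round(0),s["eef_rot"].round(2),s["contact_force"].round(2),s["moment"].round(2))
E
```

```text
[ 395.93 -289.07  224.26] 31.55 [-15.5  -9.2 -35.8  -4.3 -40.6  99.9] [  0.   7. -12.  -2.  18.   2.] [179.97  66.96  -8.35] [ 0.07  0.44 -2.81] [0.24 2.07 0.01]
```

Call:
carry_out:
  moves:
    - [0, -1, -14, 0, 0, 0, 0]
    - [0, -2, -30, 0, 0, 0, 0]
    - [1, -3, -48, 0, 0, 0, 0]
    - [1, -3.4, -66, 0, 0, 0, 0]
    - [1, -3.4, -84, 0, 0, 0, 0]

```text
time_s: 32.05
tcp_pos: [0.3969, -0.2921, 0.1397]
eef_rot: [180.0, 67.0, -8.3]
contact_force: [0.5, -0.4, -3.3]
gripper_width: 0.0214
```

Call:
carry_out:
  moves:
    - [0, 0, -17, 0, 0, 0, 0]
    - [0, 0, -30, 0, 0, 0, 0]
    - [0, 0, -40, 0, 0, 0, 0]
    - [0, 0, -46, 0, 0, 0, 0]
    - [0, 0, -47, 0, 0, 0, 0]

```text
time_s: 32.55
tcp_pos: [0.4006, -0.2942, 0.0961]
eef_rot: [179.4, 66.6, -8.7]
contact_force: [2.0, -5.1, 6.0]
gripper_width: 0.022
```

Call:
carry_out:
  moves:
    - [0, 0, 0, 0, 0, 0, 0]
    - [0, 0, 0, 0, 0, 0, 0]

```text
time_s: 32.75
tcp_pos: [0.4002, -0.294, 0.0965]
eef_rot: [179.5, 66.6, -8.6]
contact_force: [1.3, -5.6, 5.9]
gripper_width: 0.022
```

```bash
python3 - <<'E'
from ik import *
from plant import r
P,R,s=cur(r)
print(P.round(2),s["time_s"],s["joints"].round(1),s["eef_rot"].round(2),s["contact_force"].round(2),s["moment"].round(2))
a=r.capture("side");b=r.capture("top")
x,y=proj(r.camera_params("side"),[[.54,-.31,.08]])[0].astype(int)
cv2.imwrite("pics/s4.png",np.hstack([cv2.resize(a[y-50:y+50,x-50:x+50],(400,400),interpolation=cv2.INTER_CUBIC),cv2.resize(b[140:240,370:470],(400,400),interpolation=cv2.INTER_CUBIC)]))
print(x,y)
E
```

```text
[ 400.25 -294.01   96.46] 32.75 [-16.4   2.  -44.6  -8.8 -20.5 105.8] [179.53  66.63  -8.63] [ 1.33 -5.62  5.88] [-2.08  1.   -0.23]
333 182
```

View pics/s4.png

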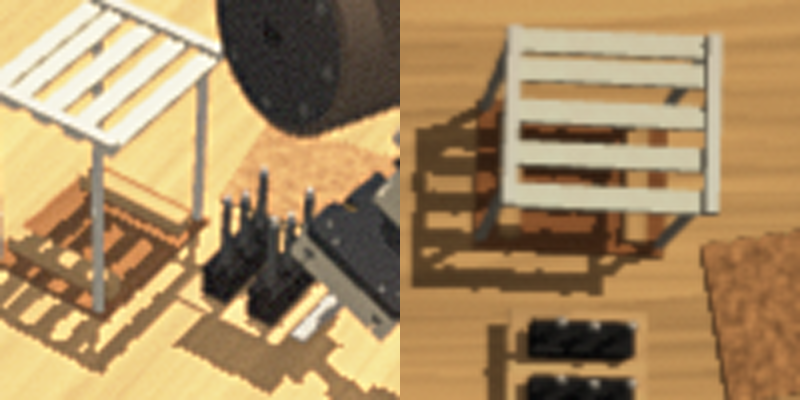

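```bash
python3 - <<'E'
from ik import *
from plant import r
p=r.camera_params("top")
for z in(0,.05,.1,.15): print(z,ray(p,[(450,294),(416,311),(378,325),(391,345)],z).round(3)[:,:2].tolist())
E
```

```text
0 [[0.328, -0.398], [0.285, -0.307], [0.25, -0.206], [0.198, -0.238]]
0.05 [[0.327, -0.386], [0.286, -0.299], [0.252, -0.202], [0.202, -0.232]]
0.1 [[0.326, -0.374], [0.286, -0.29], [0.254, -0.197], [0.206, -0.227]]
0.15 [[0.325, -0.363], [0.287, -0.282], [0.256, -0.193], [0.21, -0.221]]
```

Call:
carry_out:
  moves:
    - [0, 0, 6, 0, 0, 0, 0]
    - [1, 0, 14, 0, 0, 0, 0]
    - [3, 0, 22, 0, 0, 0, 0]
    - [7, 0, 28, 0, 0, 0, 0]
    - [12, -1, 32, 0, 0, 0, 0]

```text
time_s: 33.35
tcp_pos: [0.4096, -0.2936, 0.127]
eef_rot: [180.0, 66.9, -8.4]
contact_force: [0.2, 0.2, -3.0]
gripper_width: 0.0218
```

```bash
python3 - <<'E'
from ik import *
from plant import r
P,R,s=cur(r)
print(P.round(2),s["time_s"],s["eef_rot"].round(2),s["contact_force"].round(2),s["moment"].round(2))
E
```

```text
[ 409.61 -293.59  127.02] 33.35 [179.96  66.92  -8.36] [ 0.17  0.16 -3.01] [ 0.14  2.03 -0.07]
```

```bash
python3 - <<'E'
from ik import *
from plant import r
p=r.camera_params("top")
t=np.array([400.25,-294.0,0])+rot('z',-8.63)@[89.3,4.55,0]
c=[t+rot('z',-4.2)@[40,s*45,0]+[0,0,36.4] for s in(1,-1)]
print(t,((proj(p,np.array(c)/1e3)-[370,140]+.5)*4-.5+[400,0]).round(0))
m=(ray(p,(np.array([(511,312),(647,316)])-[400,0]+.5)/4-.5+[370,140],.0364)*1e3).round(1);print(m[:,:2])
# rack check: base front edge corners at z=6mm expected from rack pose
C=np.array([625.6,-310.4,0])
print(((proj(p,np.array([C+rot('z',-3.9)@[-52,s*64,6] for s in(1,-1)])/1e3)-[370,140]+.5)*4-.5+[400,0]).round(0))
E
```

```text
[ 489.22168215 -302.90125132    0.        ] [[508. 306.]
 [646. 313.]]
[[ 528.5 -262.6]
 [ 524.  -351.1]]
[[473. 248.]
 [664. 257.]]
```

```bash
python3 - <<'E'
from ik import *
from plant import r
p=r.camera_params("top")
P,R,s=cur(r);b=r.capture("top");cv2.imwrite("pics/t5.png",b);yaw=s["eef_rot"][2]
def blocks(img,off,sc,tc,h0,z):
    g=cv2.GaussianBlur(img,(3,3),0).max(2);m=(g<55).astype(np.uint8)
    m=cv2.morphologyEx(m,cv2.MORPH_OPEN,np.ones((int(sc)*3,int(sc)*3),np.uint8))
    for k in cv2.findContours(m,0,2)[0]:
        if cv2.contourArea(k)/sc**2<120: continue
        q=cv2.boxPoints(cv2.minAreaRect(k));X=ray(p,(q+.5)/sc-.5+off,z/1e3)*1e3
        c=X.mean(0)
        e=[X[1]-X[0],X[2]-X[1]];e=max(e,key=np.linalg.norm);a=np.degrees(np.arctan2(-e[0],e[1]));a=(a+90)%180-90
        rel=rot('z',-h0)@(c-tc)
        print("block",c.round(1),"size",[round(float(np.linalg.norm(v)),1) for v in(X[1]-X[0],X[2]-X[1])],"yaw",round(a,1),"rel TCP",rel[:2].round(1),"rel yaw",round(a-h0,1))
s3=cv2.imread("pics/s3.png")[:,400:]
blocks(s3,[150,160],5,np.array([534.3,309.9,0]),-2.02,97.5-67.1+33)
print(P,yaw)
blocks(b,[0,0],1,np.array([P[0],P[1],0]),yaw,P[2]-67.1+33)
b2=cv2.resize(b[190:260,380:450],None,fx=5,fy=5,interpolation=cv2.INTER_CUBIC)
blocks(b2,[380,190],5,np.array([P[0],P[1],0]),yaw,P[2]-67.1+33)
E
```

```text
block [549.3 300.3  63.4] size [94.4, 38.0] yaw -1.1 rel TCP [15.3 -9.1] rel yaw 0.9
block [602.  306.1  63.4] size [69.2, 27.6] yaw 2.1 rel TCP [67.8 -1.4] rel yaw 4.1
block [638.  308.6  63.4] size [69.9, 28.5] yaw 3.2 rel TCP [103.7   2.3] rel yaw 5.3
[ 409.60584078 -293.59223905  127.01633451] -8.357342207114515
block [-56.4 428.5  92.9] size [61.4, 66.3] yaw -87.2 rel TCP [-566.   646.7] rel yaw -78.8
block [-15.2 563.2  92.9] size [262.8, 21.7] yaw 5.5 rel TCP [-544.8  786. ] rel yaw 13.9
block [ 148.2 -451.7   92.9] size [164.0, 14.9] yaw 81.9 rel TCP [-235.6 -194.4] rel yaw 90.2
block [ 101.7 -111.2   92.9] size [411.6, 45.2] yaw 78.9 rel TCP [-331.1  135.7] rel yaw 87.2
block [71.8 91.9 92.9] size [624.2, 256.4] yaw 49.9 rel TCP [-390.2  332.3] rel yaw 58.3
block [ 153.6 -756.6   92.9] size [108.1, 504.6] yaw 89.6 rel TCP [-186.  -495.3] rel yaw 98.0
block [ 293.6 -319.3   92.9] size [270.0, 281.2] yaw -14.8 rel TCP [-111.   -42.3] rel yaw -6.4
block [ 407.6 -104.2   92.9] size [29.2, 181.2] yaw -13.1 rel TCP [-29.5 187.1] rel yaw -4.7
block [ 476.7 -298.5   92.9] size [22.0
[... 1453 characters left out ...]
ize [67.1, 104.9] yaw -89.8 rel TCP [580.3 569.7] rel yaw -81.5
block [1093.9  269.    92.9] size [29.6, 54.2] yaw -89.3 rel TCP [595.3 656. ] rel yaw -81.0
block [1064.7  426.    92.9] size [163.6, 119.2] yaw -1.1 rel TCP [543.5 807.2] rel yaw 7.3
block [1069.6  568.1   92.9] size [119.2, 71.6] yaw 88.6 rel TCP [527.7 948.5] rel yaw 97.0
block [1062.2  702.    92.9] size [133.3, 162.2] yaw -0.8 rel TCP [ 501.  1079.9] rel yaw 7.6
block [ 424.7 -280.7   92.9] size [36.6, 24.0] yaw -1.1 rel TCP [13.1 14.9] rel yaw 7.3
block [ 477.1 -299.2   92.9] size [23.7, 66.3] yaw -4.1 rel TCP [67.6  4.3] rel yaw 4.3
block [ 513.  -301.    92.9] size [24.4, 66.8] yaw -3.3 rel TCP [103.4   7.7] rel yaw 5.1
```

Call:
carry_out:
  moves:
    - [6, 0, 0, 0, 0, 0, 0]
    - [13, 0, -2, 0, 0, 0, 0]
    - [17, -0.5, -8, 0, 0, 0, 0]
    - [18, -0.5, -16, 0, 0, 0, 0]
    - [18, -0.5, -24, 0, 0, 0, 0]

```text
time_s: 33.9
tcp_pos: [0.4269, -0.294, 0.1008]
eef_rot: [-180.0, 67.0, -8.3]
contact_force: [0.2, 0.3, -2.6]
gripper_width: 0.0217
```

Call:
carry_out:
  moves:
    - [0, 0, -6, 0, 0, 0, 0]
    - [0, 0, -9, 0, 0, 0, 0]
    - [0, 0, -9, 0, 0, 0, 0]
    - [0, 0, -9, 0, 0, 0, 0]

```text
time_s: 34.3
tcp_pos: [0.4273, -0.2942, 0.0933]
eef_rot: [180.0, 67.0, -8.4]
contact_force: [0.3, 0.0, -2.4]
gripper_width: 0.0218
```

```bash
python3 - <<'E'
from ik import *
from plant import r
P,R,s=cur(r)
print(P.round(2),s["time_s"],s["eef_rot"].round(2),s["contact_force"].round(2),s["moment"].round(2))
E
```

```text
[ 427.27 -294.24   93.27] 34.3 [179.96  66.96  -8.37] [ 0.35  0.04 -2.4 ] [0.18 2.07 0.  ]
```

Call:
carry_out:
  moves:
    - [6, -0.4, 0, 0, 0, 0, 0]
    - [16, -1, 0, 0, 0, 0, 0]
    - [28, -1.9, 0, 0, 0, 0, 0]
    - [42, -2.8, 0, 0, 0, 0, 0]
    - [56, -3.7, 0, 0, 0, 0, 0]

```text
time_s: 34.8
tcp_pos: [0.4849, -0.298, 0.0933]
eef_rot: [180.0, 66.9, -8.4]
contact_force: [-0.3, -0.8, -2.7]
gripper_width: 0.0218
```

Call:
carry_out:
  moves:
    - [14, -0.9, 0, 0, 0, 0, 0]
    - [28, -1.9, 0, 0, 0, 0, 0]
    - [40, -2.7, 0, 0, 0, 0, 0]
    - [49, -3.3, 0, 0, 0, 0, 0]
    - [53, -3.6, 0, 0, 0, 0, 0]

```text
time_s: 35.3
tcp_pos: [0.5372, -0.3015, 0.093]
eef_rot: [180.0, 67.0, -8.4]
contact_force: [0.6, 1.0, -2.0]
gripper_width: 0.0219
```

Call:
carry_out:
  moves:
    - [0, 0, -1, 0, 0, 0, 0]
    - [0, 0, -3, 0, 0, 0, 0]
    - [0, 0, -3, 0, 0, 0, 0]

```text
time_s: 35.6
tcp_pos: [0.5354, -0.3014, 0.0897]
eef_rot: [-180.0, 67.0, -8.3]
contact_force: [-0.3, 0.5, -2.9]
gripper_width: 0.022
```

```bash
python3 - <<'E'
from ik import *
from plant import r
P,R,s=cur(r)
print(P.round(2),s["time_s"],s["eef_rot"].round(2),s["contact_force"].round(2),s["moment"].round(2))
E
```

```text
[ 535.4  -301.38   89.74] 35.6 [-179.99   67.01   -8.34] [-0.31  0.45 -2.87] [0.23 2.08 0.  ]
```

Call:
carry_out:
  moves:
    - [0.5, 0, -1.5, 0, 0, 0, 0]
    - [1, 0, -3, 0, 0, 0, 0]
    - [1, 0, -4.5, 0, 0, 0, 0]
    - [1, 0, -5.5, 0, 0, 0, 0]
    - [1, 0, -6.5, 0, 0, 0, 0]

```text
time_s: 36.1
tcp_pos: [0.5372, -0.3015, 0.0835]
eef_rot: [180.0, 67.0, -8.4]
contact_force: [-0.2, 0.4, -2.8]
gripper_width: 0.0218
```

Call:
carry_out:
  moves:
    - [0, 0, -1, 0, 0, 0, 0]
    - [0, 0, -2, 0, 0, 0, 0]
    - [0, 0, -3, 0, 0, 0, 0]
    - [0, 0, -4, 0, 0, 0, 0]
    - [0, 0, -5, 0, 0, 0, 0]

```text
time_s: 36.6
tcp_pos: [0.5375, -0.3015, 0.0789]
eef_rot: [180.0, 66.9, -8.4]
contact_force: [0.6, 0.3, -1.6]
gripper_width: 0.0216
```

Call:
carry_out:
  moves:
    - [0, 0, -0.5, 0, 0, 0, 0]
    - [0, 0, -0.5, 0, 0, 0, 0]

```text
time_s: 36.8
tcp_pos: [0.5372, -0.3014, 0.0781]
eef_rot: [180.0, 67.0, -8.4]
contact_force: [0.5, -0.3, -0.6]
gripper_width: 0.0219
```

```bash
python3 - <<'E'
from ik import *
from plant import r
P,R,s=cur(r)
print(P.round(2),s["time_s"],s["eef_rot"].round(2),s["contact_force"].round(2),s["moment"].round(2))
E
```

```text
[ 537.23 -301.45   78.1 ] 36.8 [179.97  66.97  -8.35] [ 0.55 -0.25 -0.57] [ 0.15  1.68 -0.01]
```

Call:
carry_out:
  moves:
    - [-3, 0.2, -0.5, 0, 0, 0, 0]
    - [-10, 0.7, -0.5, 0, 0, 0, 0]
    - [-20, 1.4, -0.5, 0, 0, 0, 0]
    - [-32, 2.2, -0.5, 0, 0, 0, 0]
    - [-46, 3.1, -0.5, 0, 0, 0, 0]

```text
time_s: 37.3
tcp_pos: [0.4899, -0.2982, 0.0776]
eef_rot: [180.0, 67.0, -8.4]
contact_force: [0.4, -0.3, -0.5]
gripper_width: 0.0217
```

Call:
carry_out:
  moves:
    - [-14, 1, 0, 0, 0, 0, 0]
    - [-28, 1.9, 0, 0, 0, 0, 0]
    - [-38, 2.6, 0, 0, 0, 0, 0]
    - [-44, 3, 0, 0, 0, 0, 0]
    - [-46, 3.1, 0, 0, 0, 0, 0]

```text
time_s: 37.8
tcp_pos: [0.4447, -0.2953, 0.0779]
eef_rot: [180.0, 66.9, -8.4]
contact_force: [0.4, -0.2, -1.1]
gripper_width: 0.0217
```

```bash
python3 - <<'E'
from ik import *
from plant import r
P,R,s=cur(r)
print(P.round(2),s["time_s"],s["eef_rot"].round(2),s["contact_force"].round(2),s["moment"].round(2))
for o,y in [((500,-300,190),-8),((532,-456,190),0),((532,-454,190),4),((532,-454,6),4),((532,-454,6),7)]:
    P=tcp(np.array(o)+[3.5,0,0],y);c,q=ik(*pose(P,y,-1,23.03),q0=s["joints"],n=1)[0]
    print(o,y,P.round(1),round(c,3),q.round(0).astype(int))
b=r.capture("top");cv2.imwrite("pics/t6.png",b)
E
```

```text
[ 444.69 -295.31   77.89] 37.8 [179.97  66.94  -8.37] [ 0.39 -0.19 -1.13] [ 0.15  1.67 -0.04]
(500, -300, 190) -8 [ 430.7 -289.4  257.1] 0.0 [-14  -8 -31  -3 -45  98]
(532, -456, 190) 0 [ 461.9 -455.6  257.1] 0.0 [-36   9  -8 -16 -55 133]
(532, -454, 190) 4 [ 462.  -458.8  257.1] 0.0 [-37  10  -6 -18 -57 139]
(532, -454, 6) 4 [ 462.  -458.8   73.1] 0.0 [-38  21 -16 -25 -39 150]
(532, -454, 6) 7 [ 462.4 -462.6   73.1] 0.0 [-39  22 -14 -26 -41 154]
```

Call:
carry_out:
  moves:
    - [-3, 0, 10, 0, 0, 0, 0]
    - [-8, 0, 35, 0, 0, 0, 0]
    - [-13, 0, 65, 0, 0, 0, 0]
    - [-15, 0, 90, 0, 0, 0, 0]
    - [-15, -5, 100, 0, 0, 0, 0]

```text
time_s: 38.35
tcp_pos: [0.4313, -0.3006, 0.1816]
eef_rot: [179.8, 66.7, -8.5]
contact_force: [0.1, -0.6, -1.4]
gripper_width: 0.0214
```

Call:
carry_out:
  moves:
    - [0, -25, 0, 0, 0, 0.05, 0]
    - [0, -60, 0, 0, 0, 0.1, 0]
    - [5, -100, 0, 0, 0, 0.16, 0]
    - [15, -135, 0, 0, 0, 0.22, 0]
    - [25, -155, 0, 0, 0, 0.261, 0]

```text
time_s: 38.85
tcp_pos: [0.4555, -0.4587, 0.1782]
eef_rot: [179.8, 66.9, 6.5]
contact_force: [-0.3, 0.2, -0.7]
gripper_width: 0.0218
```

Call:
carry_out:
  moves:
    - [6, -4, -20, 0, 0, 0, 0]
    - [6, -4, -45, 0, 0, 0, 0]
    - [6, -4, -60, 0, 0, 0, 0]
    - [6, -4, -60, 0, 0, 0, 0]
    - [6, -4, -60, 0, 0, 0, 0]

```text
time_s: 39.35
tcp_pos: [0.4615, -0.4594, 0.1184]
eef_rot: [179.9, 67.0, 6.6]
contact_force: [0.9, 0.3, -1.2]
gripper_width: 0.0215
```

```bash
python3 - <<'E'
from ik import *
from plant import r
P,R,s=cur(r)
print(P.round(2),s["time_s"],s["eef_rot"].round(2),s["contact_force"].round(2),s["moment"].round(2),s["joints"].round(1))
print(delta((np.array([461.3,-460.2,73.5]),rot('xyz',[180,66.97,6.6])),P,R))
E
```

```text
[ 461.48 -459.43  118.4 ] 39.35 [179.89  66.97   6.56] [ 0.89  0.3  -1.16] [-0.32  1.64 -0.  ] [-38.6  18.  -13.2 -23.3 -44.6 149.9]
(array([ -0.2,  -0.8, -44.9]), array([ 0.0008,  0.0001, -0.001 ]))
```

Now a gentle lowering to the mat, with force checks.

Call:
carry_out:
  moves:
    - [0, -0.8, -15, 0, 0, 0, 0]
    - [0, -0.8, -30, 0, 0, 0, 0]
    - [0, -0.8, -39, 0, 0, 0, 0]
    - [0, -0.8, -43, 0, 0, 0, 0]
    - [0, -0.8, -44, 0, 0, 0, 0]

```text
time_s: 39.85
tcp_pos: [0.4609, -0.4598, 0.0727]
eef_rot: [-179.9, 67.0, 6.7]
contact_force: [-1.4, 0.9, -1.6]
gripper_width: 0.0216
```

Call:
carry_out:
  moves:
    - [0, 0, -0.5, 0, 0, 0, 0]
    - [0, 0, -1, 0, 0, 0, 0]
    - [0, 0, -1.5, 0, 0, 0, 0]
    - [0, 0, -2, 0, 0, 0, 0]
    - [0, 0, -2, 0, 0, 0, 0]

```text
time_s: 40.35
tcp_pos: [0.4613, -0.4601, 0.0718]
eef_rot: [179.9, 67.0, 6.6]
contact_force: [0.1, 0.8, -1.5]
gripper_width: 0.0216
```

```bash
python3 - <<'E'
from ik import *
from plant import r
P,R,s=cur(r)
print(P.round(2),s["time_s"],s["eef_rot"].round(2),s["contact_force"].round(2),s["moment"].round(2))
E
```

```text
[ 461.26 -460.08   71.83] 40.35 [179.95  66.95   6.58] [ 0.06  0.84 -1.5 ] [-0.31  1.72 -0.06]
```

Call:
carry_out:
  moves:
    - [0, 0, -0.5, 0, 0, 0, 0]
    - [0, 0, -0.8, 0, 0, 0, 0]
    - [0, 0, -0.8, 0, 0, 0, 100]
    - [0, 0, -0.8, 0, 0, 0, 100]
    - [0, 0, -0.8, 0, 0, 0, 100]

```text
time_s: 40.85
tcp_pos: [0.4614, -0.4602, 0.071]
eef_rot: [179.9, 66.9, 6.6]
contact_force: [-0.1, -0.4, -0.6]
gripper_width: 0.04
```

Call:
carry_out:
  moves:
    - [0, 0, 0, 0, 0, 0, 100]
    - [0, 0, 0, 0, 0, 0, 100]
    - [0, 0, 0, 0, 0, 0, 100]
    - [0, 0, 0, 0, 0, 0, 100]

```text
time_s: 41.25
tcp_pos: [0.4612, -0.4601, 0.0709]
eef_rot: [180.0, 67.0, 6.6]
contact_force: [1.1, -0.9, -0.4]
gripper_width: 0.0721
```

Call:
carry_out:
  moves:
    - [-4, -0.5, 9, 0, 0, 0, 100]
    - [-12, -1.4, 28, 0, 0, 0, 100]
    - [-23, -2.6, 55, 0, 0, 0, 100]
    - [-34, -3.9, 80, 0, 0, 0, 100]
    - [-43, -5, 101, 0, 0, 0, 100]

```text
time_s: 41.75
tcp_pos: [0.4176, -0.4654, 0.1742]
eef_rot: [179.8, 66.9, 6.4]
contact_force: [0.7, 0.2, -0.5]
gripper_width: 0.0879
```

Call:
carry_out:
  moves:
    - [-8, -10, 30, 0, 0, 0, 100]
    - [-15, -30, 60, 0, 0, 0, 100]
    - [-30, -60, 90, 0, 0, 0, 100]
    - [-45, -90, 100, 0, 0, 0, 100]
    - [-45, -90, 100, 0, 0, 0, 100]

```text
time_s: 42.25
tcp_pos: [0.3715, -0.5588, 0.2746]
eef_rot: [179.4, 66.9, 5.9]
contact_force: [0.2, 0.5, -0.7]
gripper_width: 0.0877
```

```bash
python3 - <<'E'
from ik import *
from plant import r
P,R,s=cur(r)
print(P.round(2),s["time_s"],s["gripper_width"],s["contact_force"].round(2))
a=r.capture("side");b=r.capture("top");cv2.imwrite("pics/t7.png",b)
x,y=proj(r.camera_params("side"),[[.60,-.33,.06]])[0].astype(int)
f=lambda im,x0,y0,w,h,W,H:cv2.resize(im[y0:y0+h,x0:x0+w],(W,H),interpolation=cv2.INTER_CUBIC)
cv2.imwrite("pics/fin.png",np.hstack([f(a,x-50,y-65,100,150,400,600),np.vstack([f(b,375,140,80,60,400,300),f(b,435,190,80,60,400,300)])]))
E
```

```text
[ 371.49 -558.78  274.59] 42.25 0.08774598357737366 [ 0.24  0.46 -0.71]
```

View pics/fin.png

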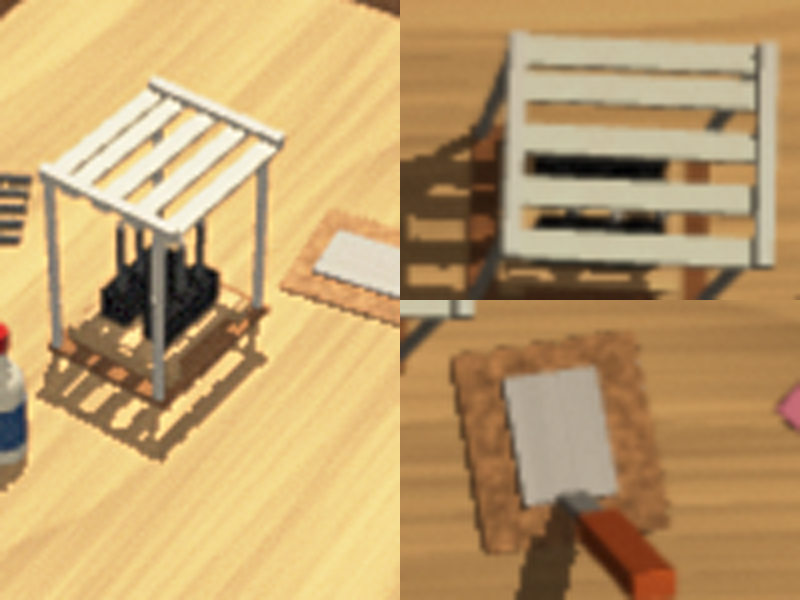

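```bash
python3 - <<'E'
from ik import *
from plant import r
ps=r.camera_params("side");pt=r.camera_params("top")
x,y=proj(ps,[[.60,-.33,.06]])[0].astype(int)
C=np.array([625.6,-310.4,0]);S=rot('z',-3.9)
def show(n,pts,p,o,sc,off=(0,0),dy=0):
    S2=rot('z',-3.9+dy)
    print(n,((proj(p,np.array([C+S2@np.array(q,float) for q in pts])/1e3)-o+.5)*sc-.5+off).round(0).astype(int).tolist())
near=[(-29,33,22),(-29,-33,22),(-29,33,48),(-29,-33,48),(-7,33,48)]
far=[(7,33,22),(7,33,48),(29,33,48)]
show("near blk side",near,ps,[x-50,y-65],4);show("far",far,ps,[x-50,y-65],4)
show("board",[(-40,45,22),(-40,-45,22),(40,45,22)],ps,[x-50,y-65],4)
show("rack base",[(-52,64,0),(-52,-64,0),(52,64,0)],ps,[x-50,y-65],4)
show("cover top",[(-58,64,162),(-58,-64,162),(52,64,162)],ps,[x-50,y-65],4)
for sx in(-18,18): show("top blk",[(sx+11,33,48),(sx+11,-33,48),(sx-11,-33,48),(sx-11,33,48)],pt,[375,140],5,(400,0))
X=ray(pt,(np.array([(104,79),(197,66),(218,194),(125,207)])+.5)/5-.5+[435,190],.007)*1e3
print(X.mean(0).round(1))
b=cv2.imread("pics/t7.png")
f=cv2.imread("pics/fin.png")[:, :400];m=(f.max(2)<45).astype(np.uint8);m[:220]=0
k=max(cv2.findContours(m,0,2)[0],key=cv2.contourArea);print(cv2.boundingRect(k),cv2.approxPolyDP(k,4,True).reshape(-1,2).tolist())
E
```

```text
near blk side [[163, 350], [218, 299], [163, 322], [219, 271], [138, 309]]
far [[122, 329], [122, 301], [97, 289]]
board [[165, 365], [240, 296], [75, 319]]
rack base [[163, 411], [268, 312], [46, 350]]
cover top [[170, 233], [284, 134], [36, 169]]
top blk [[538, 213], [664, 218], [663, 259], [537, 253]]
top blk [[540, 146], [666, 151], [665, 192], [539, 187]]
[ 531.9 -451.3    7. ]
(166, 252, 50, 92) [[171, 252], [166, 343], [215, 293], [215, 274], [203, 270], [207, 282], [196, 277], [194, 267], [186, 270], [186, 278], [196, 293], [177, 294], [177, 255]]
```

```bash
python3 - <<'E'
from h import *
from plant import r
a=cv2.imread("pics/top.png").astype(int);b=cv2.imread("pics/t7.png").astype(int)
for n,(x0,y0,x1,y1) in dict(taken=(265,110,335,185),glue=(345,155,368,190),bits=(232,165,256,200),box=(100,200,155,265)).items():
    print(n,(np.abs(a-b)[y0:y1,x0:x1].max(2)>60).sum())
print(r.close_job())
E
```

```text
taken 0
glue 0
bits 0
box 0
the job is handed in; nothing more can be done
None
```

The freshly glued board is on the empty rack's skids and the spatula is back on the cork mat. I handed the job in at about 42 s of the 72 s allowed, with the gripper open and clear of everything.

**Last checks**
- **Board:** it agrees with the middle of the skids, square to them, to about 2 mm in both views. The slats hide part of it from above, so this is less certain than the spatula check.
- **Spatula:** the blade centre measured (531.9, -451.3) mm and the mat centre (530.9, -452.0) mm, about 1 mm apart.
- **Things to leave:** the blue board, glue bottle, small bit stand and orange parts box show no change in the top view.

**What did not go cleanly**
- **Regrasping:** I put the spatula back on the mat and gripped it again twice before loading it, because joint limits blocked the jig approach. The grip I used leaned back 23°, slightly under the 25–40° given. I saw and felt no contact with the cover. One of those put-downs pressed on the mat with about 21 N.
- **A bump:** while I lowered in front of the rack, the hand touched something, with a steady force of about 8–10 N. It was probably the handle of the larger, unneeded spatula. I backed off and came in farther forward. The freshly glued board had not moved on the blade, but I did not check whether the larger spatula moved.

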